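# Gauge the candle's depth in its tilted cup

### The arm

A 6-joint arm with a two-finger parallel gripper is mounted at the origin on the work surface. World frame = base frame: x ahead of the robot, y to its left, z up, the work surface at z = 0. Lengths are in m, angles in rad, forces in N, time in s.
With the tool pointing down it reaches from about 0.325 to 0.775 m from the base axis. Payload 5.5 kg.
Tool frame: the origin (TCP) lies midway between the tips of the shut fingers; the grasp point (between the pads) lies 19 mm behind it (env.hold_point_z is the distance from the TCP to the grasp point, in m); y points along the fingers, x is the direction in which the jaws open and shut, and the axes are right-handed (so a half turn about y gives the same grasp; the last joint's range is limited). The gripper opens to 85 mm and grips with 20 to 120 N. Pads are 22 mm wide; open, the fingers measure 114 mm over their backs; the gripper's body (76 mm by 85 mm) begins 54 mm behind the grasp point. The pads swing forward as they close: fully open they stand 13 mm farther back than shut.
Start: joints at [1.156, 0.091, 1.231, -0, 1.82, -0.057], TCP at [0.21, 0.562, 0.231] pointing down, gripper open.
Joint ranges: [-2.87, 2.87], [-0.86, 2.18], [0.17, 2.46], [-1.51, 4.65], [0.06, 2.69], [-2.65, 2.65]. Speed limits (rad/s): [2.57, 2.57, 3.01, 3.14, 3.14, 3.14].

### API

Orientations are given as a unit quaternion [x, y, z, w].
In Python, from rig import monitor, eyes, sign_off, env gives the robot as it stands.
- The arm moves only by the tool play_rows, never from a script. Its argument "steps" is a list of rows, each an object of numbers: "ax", "ay", "az": the turn, a rotation vector about the tool's x, y, z in rad; "dx", "dy", "dz": the shift along the tool's x, y, z in m; "grip": the gripper command: -1 is fully open, 1 is shut, values between are in proportion. In form: [{"ax": .., "ay": .., "az": .., "dx": .., "dy": .., "dz": .., "grip": ..}, ...]. A call has 1 to 10 rows; each row shifts and turns the commanded pose from where the row before left it, along the tool's axes as they then stand; what a row does not reach is not made up. A row lasts 1/8 s, in which the tool goes at most 62.5 mm and 10.7 degrees, less where a joint would pass 70% of its speed; a pose out of reach is approached as far as the arm can. A call is refused whole if a number of a shift passes 0.0625 or a number of a turn 0.188, either way. A call with a gripper value outside its range is refused whole. The fingers move at their own pace and stop on an object; "force" is the grip in N (left out, the last holds). Time passes only in rows, so rows that do not move let the fingers close. It gives the time, the measured TCP pose, the force and the opening at its end, in the units of the state.
- monitor.sense(): the state, without advancing time (a new reading comes with each control period).
- eyes.get_image(name): name is "scene" or "top" or "wrist"; returns the picture (480x640x3 uint8, red, green, blue); there is no depth.
- eyes.camera_model(name): a dict with "intrinsics" (3x3 intrinsics, pixels), "R" (3x3) and "t" (3): a world point X has camera coordinates R X + t. Camera axes: x right, y down, z forward; pixel columns grow to the right and rows downward; lengths in m; the calibration is good to about 2 mm. A picture is of the moment at which its call begins: read the wrist's pose just before it. camera_model takes no time and is no camera call; for the wrist camera it gives the pose at the moment of the call.
- sign_off(): hands the job in, once; it reports no verdict.
The state is a dict: "time_s": time; "joint_pos": joint angles; "qvel": joint speeds; "joint_efforts": joint torques, N m; "position": TCP position; "tool_rot": TCP orientation; "contact_force": force on the tool from outside, world axes, zero at the start; "moment": the same for the moment, N m; "gripper_width": opening from 0.0 (shut) to 1.0 (fully open).
Only numpy, scipy, OpenCV 4.12 (cv2) and the standard library are available. Lean on these libraries where they do the work, as an engineer would, in place of code of your own. Each camera call takes 0.05 s, during which the arm holds its last target.

### The job

Check how deep the candle sits in its cup: lift the T-shaped depth gauge out of its wooden rest, dip its probe into the middle of the cup on the sloping easel and press gently until the crossbar sits flat on the rim, so that the wax pushes the probe in, and keep it pressed there for about a second. Then draw it straight out without touching the probe, which must stay pushed in at its reading, and set the gauge back upright in its rest, crossbar lying across both rails and probe hanging between them. Do not knock the bottle, the jar or the tin.

Things in the scene. Friction and masses are not known exactly. Their poses are not given: they have to be found in the camera images.
- gauge: Metal T-shaped depth gauge, loose, about 140 g. Origin: middle of its crossbar's underside; z up along the grip. Crossbar 32 (x) x 90 (y) x 8 (z) mm. The grip is an upright block 16 (x) x 20 (y) mm on top of it, from z = 8 to z = 63 mm. The probe hangs from the origin along -z. At the start it hangs in the rest, crossbar across both rails.
- probe: The gauge's probe, a steel rod 6 mm thick that slides along the gauge's z up into the grip. Origin: its lower tip. At the start fully out (0 to 2 mm in): tip 43 to 45 mm below the crossbar's underside; it can be pushed in by 42 mm. It has no spring: it slides against a steady drag of about 1.5 N and stays where it is left; that is the reading.
- platform: Sloping top of a wooden easel bearing a white stoneware cup with a solid candle. Origin: middle of its face, 45 mm above the table; z: square to it, the cup's axis, leaning 0.28 rad from vertical to its -x side. Cup outside diameter 72, inside 64, 70 mm high, fixed on packing of untold height: flat rim at z = 70 to 82. Wax 14 to 32 mm below the rim, wicks at y = +-19. It gives 1 mm per 14 N.
- rest: Fixed wooden rest of the gauge. Origin: centre of its underside; z up. Foot 90 (x) x 100 (y) x 10 mm; on it two upright rails, each 66 mm long along x and 12 mm thick, centred at y = +28 and -28 mm, tops level at z = 66 mm, gap between them 44 mm. The gauge's crossbar lies across them along y.
- bottle: Bystander: loose upright syrup bottle, 52 mm in diameter, 190 mm tall. Origin: centre of its underside.
- jar: Bystander: loose closed jar, 60 mm in diameter, 75 mm tall. Origin: centre of its underside.
- tin: Bystander: loose grey metal round tin, 70 mm in diameter, 80 mm tall. Origin: centre of its underside.

How it is judged:
By the outcome, as a careful person would: the job done as asked, in the order asked, and still so for the second after the job is handed in, with the robot touching nothing.
It also fails if it takes over 54 s, if anything falls off the work surface, if the arm or the gripper's body presses on something with over 40 N, if the wrist force passes 120 N, or if a joint passes its speed limit or range.

## Working session

There is one attempt and no reset: what is moved stays moved. The work goes in short steps, Python scripts to look and compute and a tool call to move; the robot and the scene stay as the last step left them, time stands still between calls to the robot, and variables do not carry over. Pictures are saved under pics/ and viewed, and the job is handed in when it is done.

Besides the shell and the picture viewer there is one more tool, called after "Call:" as name(argument=value, ...), one argument or row to a line, values as JSON. play_rows: Moves the arm, as the interface text tells. Its arguments: {"type":"object","properties":{"steps":{"type":"array","items":{"type":"object","properties":{"ax":{"type":"number"},"ay":{"type":"number"},"az":{"type":"number"},"dx":{"type":"number"},"dy":{"type":"number"},"dz":{"type":"number"},"grip":{"type":"number"}}}},"force":{"type":"number"}},"required":["steps"]}

```bash
ls; mkdir -p pics
python3 - <<'E'
from rig import monitor, eyes, env
import cv2,numpy as np
print(monitor.sense())
print(env.hold_point_z)
for n in("scene","top","wrist"):
    m=eyes.camera_model(n);print(n,m)
    cv2.imwrite(f"pics/{n}0.png",eyes.get_image(n)[:,:,::-1])
E
```

```text
pics
{'time_s': 0.0, 'joint_pos': array([ 1.15630422e+00,  9.18871492e-02,  1.23189605e+00, -2.27318614e-05,
        1.81984774e+00, -5.67344453e-02]), 'qvel': array([ 0.00042366, -0.00157091, -0.00088562, -0.0013459 , -0.00025606,
       -0.00080218]), 'joint_efforts': array([-1.99850465e-04, -4.58740103e+01, -4.18018627e+01, -1.54889290e-04,
        1.19873902e-02,  1.08907724e-05]), 'position': array([0.21001171, 0.56172465, 0.23012823]), 'tool_rot': array([ 0.5813691 ,  0.40244649, -0.40366724, -0.58060274]), 'contact_force': array([ 0.81455933, -0.09171855, -0.91361509]), 'moment': array([-0.03335135,  0.01993846,  0.01281198]), 'gripper_width': 0.9999074740708689}
0.0187
scene {'intrinsics': array([[452.50822073,   0.        , 321.3551545 ],
       [  0.        , 452.50822073, 241.31850321],
       [  0.        ,   0.        ,   1.        ]]), 'R': array([[ 0.65933576,  0.75153727, -0.02163531],
       [ 0.41901095, -0.39119368, -0.81938839],
       [-0.62426451,  0.53118663, -0.57283033]]), 't': array([-0.4029698 , -0.19813219,  1.40673126])}
top {'intrinsics': array([[444.09446262,   0.        , 317.78279505],
       [  0.        , 444.09446262, 241.12731376],
       [  0.        ,   0.        ,   1.        ]]), 'R': array([[ 0.00702803, -0.99987215, -0.01436251],
       [-0.98761072, -0.00468875, -0.15685367],
       [ 0.15676627,  0.01528694, -0.98751742]]), 't': array([0.01602259, 0.59950634, 0.85634325])}
wrist {'intrinsics': array([[359.49566637,   0.        , 325.30465756],
       [  0.        , 359.49566637, 237.94973993],
       [  0.        ,   0.        ,   1.        ]]), 'R': array([[ 0.3508628 ,  0.93642616, -0.00115857],
       [ 0.89776301, -0.33602403,  0.28479717],
       [ 0.26630221, -0.10096485, -0.9585871 ]]), 't': array([-0.60014403, -0.03583929,  0.37859544])}
```

View pics/scene0.png

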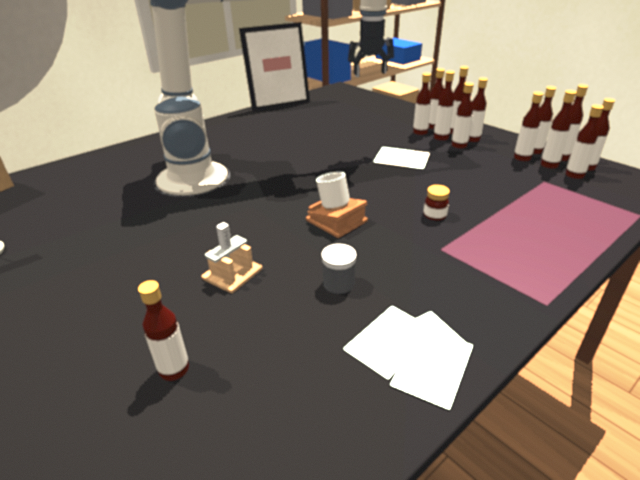

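View pics/top0.png

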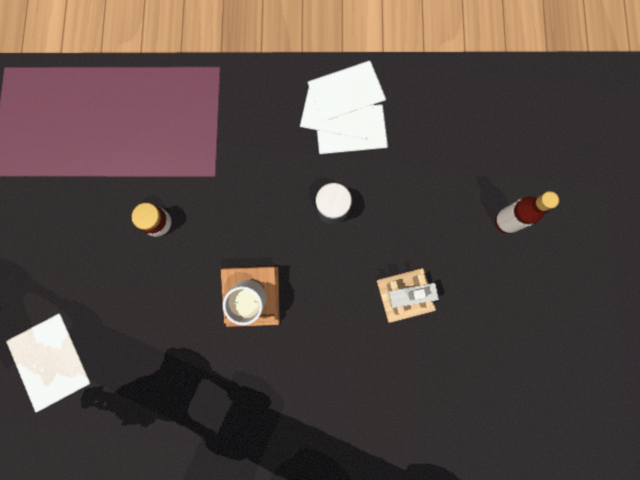

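View pics/wrist0.png

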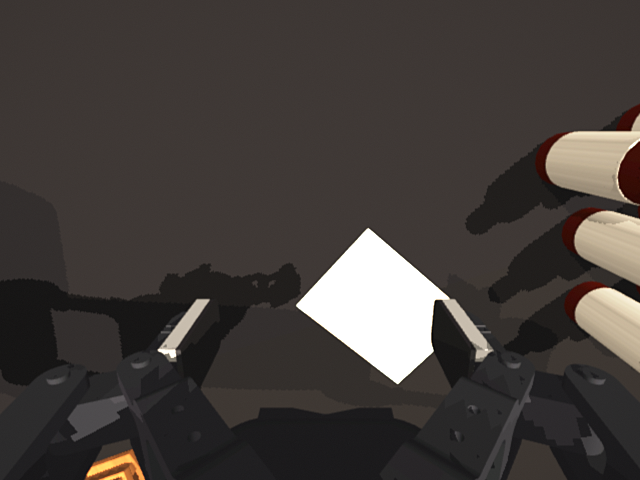

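Run:
```python
from rig import monitor, eyes, env
from scipy.spatial.transform import Rotation as R
print(R.from_quat(monitor.sense()['tool_rot']).as_matrix().round(3))
print(dir(env))
```

```text
[[ 0.35  -0.001 -0.937]
 [ 0.937 -0.001  0.35 ]
 [-0.002 -1.     0.   ]]
['Unreachable', '__class__', '__delattr__', '__dict__', '__dir__', '__doc__', '__eq__', '__format__', '__ge__', '__getattribute__', '__getstate__', '__gt__', '__hash__', '__init__', '__init_subclass__', '__le__', '__lt__', '__module__', '__ne__', '__new__', '__reduce__', '__reduce_ex__', '__repr__', '__setattr__', '__sizeof__', '__str__', '__subclasshook__', '__weakref__', 'hold_point_z']
```

Run:
```python
import cv2
t=cv2.imread('pics/top0.png');s=cv2.imread('pics/scene0.png')
a=cv2.resize(t[260:335,365:445],None,fx=8,fy=8,interpolation=cv2.INTER_CUBIC);cv2.imwrite('pics/a.png',a[:600])
a=cv2.resize(t[255:335,210:290],None,fx=7,fy=7,interpolation=cv2.INTER_CUBIC);cv2.imwrite('pics/b.png',a)
a=cv2.resize(s[215:295,195:270],None,fx=7,fy=7,interpolation=cv2.INTER_CUBIC);cv2.imwrite('pics/c.png',a)
a=cv2.resize(s[165:240,300:375],None,fx=7,fy=7,interpolation=cv2.INTER_CUBIC);cv2.imwrite('pics/d.png',a)
```

```text
(no output)
```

View pics/a.png

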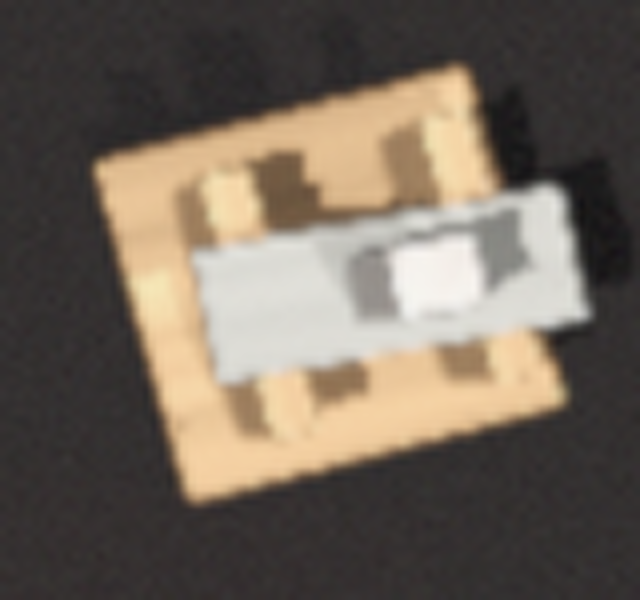

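View pics/b.png

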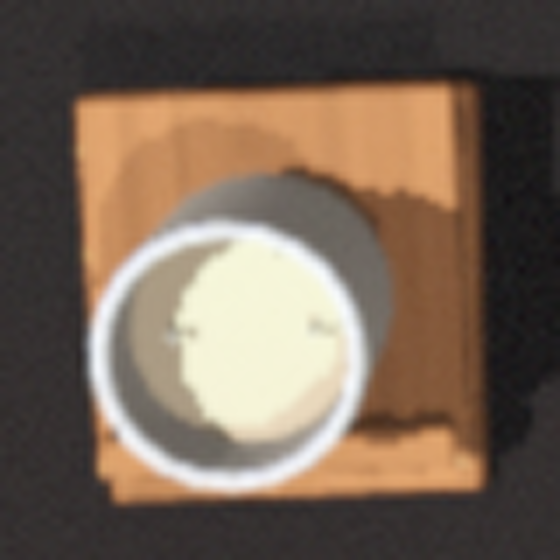

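View pics/c.png

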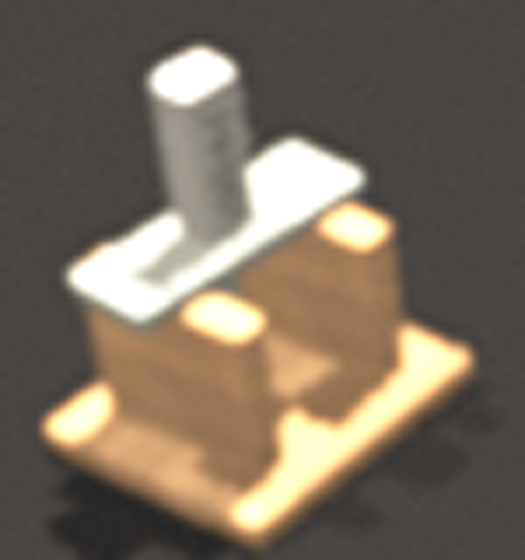

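View pics/d.png

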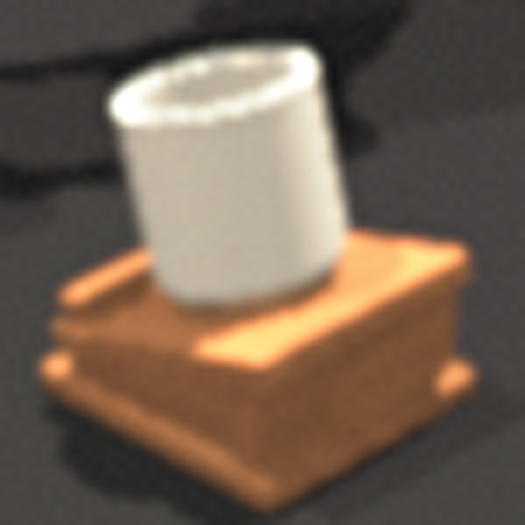

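```bash
cat > h.py <<'E'
import numpy as np,cv2
from rig import monitor,eyes
from scipy.spatial.transform import Rotation as Ro
def ray(m,uv):
    uv=np.atleast_2d(uv).astype(float);K=m['intrinsics'];R=m['R'];t=m['t']
    d=np.linalg.solve(K,np.c_[uv,np.ones(len(uv))].T).T@R
    return -R.T@t,d/np.linalg.norm(d,axis=1)[:,None]
def onz(m,uv,z):
    c,d=ray(m,uv);return c+d*((z-c[2])/d[:,2])[:,None]
def onplane(m,uv,p,n):
    c,d=ray(m,uv);return c+d*(((p-c)@n)/(d@n))[:,None]
def proj(m,X):
    X=np.atleast_2d(X);c=X@m['R'].T+m['t'];q=c@m['intrinsics'].T;return q[:,:2]/q[:,2:]
def tri(m1,u1,m2,u2):
    c1,d1=ray(m1,u1);c2,d2=ray(m2,u2);d1=d1[0];d2=d2[0]
    s=np.linalg.lstsq(np.c_[d1,-d2],c2-c1,rcond=None)[0]
    a=c1+d1*s[0];b=c2+d2*s[1];return (a+b)/2,np.linalg.norm(a-b)
def snap(n,name):
    m=eyes.camera_model(n);im=eyes.get_image(n)[:,:,::-1].copy();cv2.imwrite(f'pics/{name}.png',im)
    np.savez(f'pics/{name}.npz',**m);return m,im
def st():
    s=monitor.sense();print('t',round(s['time_s'],2),'p',s['position'].round(4),'F',s['contact_force'].round(1),'w',round(s['gripper_width'],3));print(Ro.from_quat(s['tool_rot']).as_matrix().round(4));return s
E
python3 - <<'E'
from h import *
m=eyes.camera_model('top');ms=eyes.camera_model('scene')
A=lambda p:np.array(p)/8+[365,260]
f=onz(m,A([(95,160),(465,65),(565,400),(190,500)]),.010);print('rest',f.round(4),f.mean(0))
e=f[1]-f[0];print('y-ish',np.degrees(np.arctan2(e[1],e[0])),np.linalg.norm(e)); e=f[2]-f[1];print(np.degrees(np.arctan2(e[1],e[0])),np.linalg.norm(e))
g=onz(m,A([(193,255),(560,185),(592,315),(220,382)]),.074);print('bar',g.round(4),g.mean(0))
e=g[1]-g[0];print(np.degrees(np.arctan2(e[1],e[0])),np.linalg.norm(e));e=g[2]-g[3];print(np.degrees(np.arctan2(e[1],e[0])),np.linalg.norm(e))
print('griptop',onz(m,A([(437,277)]),.129))
for n,p,r,h in(('tin',(334,199),.035,.08),('jar',(148,217),.03,.075),('bottle',(548,200),.026,.19)): print(n,onz(m,[p],h))
B=lambda p:np.array(p)/7+[210,255]
print('easel',onz(m,B([(75,98),(478,85),(488,488),(110,500)]),.045).round(4))
C=lambda p:np.array(p)/7+[300,165]
print('rim tri',tri(m,B([(228,355)]),ms,C([(216,84)])))
E
```

```text
rest [[ 0.5238 -0.1038  0.01  ]
 [ 0.5492 -0.2008  0.01  ]
 [ 0.4627 -0.2239  0.01  ]
 [ 0.4367 -0.127   0.01  ]] [ 0.49308241 -0.16384645  0.01      ]
y-ish -75.31885335390866 0.1002407037227377
-165.05023309039845 0.08947949393682457
bar [[ 0.4964 -0.1196  0.074 ]
 [ 0.5139 -0.2086  0.074 ]
 [ 0.4827 -0.2152  0.074 ]
 [ 0.4661 -0.1255  0.074 ]] [ 0.48975503 -0.16724479  0.074     ]
-78.91860283213487 0.0907039254764642
-79.52826323053992 0.09121277641244677
griptop [[ 0.48936825 -0.16658886  0.129     ]]
tin [[ 0.67925517 -0.01262224  0.08      ]]
jar [[0.64228497 0.35917407 0.075     ]]
bottle [[ 0.65037268 -0.37869651  0.19      ]]
easel [[0.5417 0.216  0.045 ]
 [0.5461 0.0992 0.045 ]
 [0.4315 0.0939 0.045 ]
 [0.4274 0.2013 0.045 ]]
rim tri (array([0.46868225, 0.15733184, 0.11830729]), np.float64(0.004058625071087387))
```

Run:
```python
from h import *
s=st();m=eyes.camera_model('wrist');R=Ro.from_quat(s['tool_rot']).as_matrix()
c=-m['R'].T@m['t'];print('cam in tool',R.T@(c-s['position']),'axes(cols x,y,z) in tool',(R.T@m['R'].T).round(3))
```

```text
t 0.15 p [0.2101 0.5618 0.2304] F [ 0.5 -0.6  1.1] w 1.002
[[ 3.502e-01 -6.000e-04 -9.367e-01]
 [ 9.367e-01 -1.400e-03  3.502e-01]
 [-1.500e-03 -1.000e+00  1.000e-04]]
cam in tool [ 0.00063106 -0.1421795   0.07306161] axes(cols x,y,z) in tool [[ 1.    -0.001  0.   ]
 [-0.001 -0.285  0.959]
 [-0.001 -0.959 -0.285]]
```

```bash
cat >> h.py <<'E'
def Rt(yaw,lean=0.,az=0.):
    # tool x along heading yaw, tool y down; lean: tool y tilts so that -y leans by lean toward -x heading
    return Ro.from_euler('z',yaw)*Ro.from_euler('y',-lean)*Ro.from_matrix(np.array([[1,0,0],[0,0,1],[0,-1,0.]]))
def plan(P,Rg,N):
    s=monitor.sense();p=s['position'];R=Ro.from_quat(s['tool_rot'])
    w=(R.inv()*Rg).as_rotvec()/N;d=(np.array(P)-p)/N
    print('turn/row',w.round(4))
    for k in range(N):
        print((R.inv().apply(d)).round(4).tolist()); R=R*Ro.from_rotvec(w)
E
python3 -c "
from h import *
plan([.469,.174,.30],Rt(0.),10)"
```

```text
turn/row [ 1.000e-04  1.213e-01 -1.000e-04]
[-0.0273, -0.0069, -0.0378]
[-0.0225, -0.0069, -0.0409]
[-0.0174, -0.0069, -0.0433]
[-0.012, -0.0069, -0.0451]
[-0.0065, -0.0069, -0.0462]
[-0.0008, -0.007, -0.0466]
[0.0048, -0.007, -0.0464]
[0.0104, -0.007, -0.0455]
[0.0158, -0.007, -0.0439]
[0.021, -0.007, -0.0416]
```

Call:
play_rows(
  steps=[
    {"ay":0.121,"dx":-0.027,"dy":-0.007,"dz":-0.038,"grip":-1},
    {"ay":0.121,"dx":-0.0225,"dy":-0.007,"dz":-0.041,"grip":-1},
    {"ay":0.121,"dx":-0.0175,"dy":-0.007,"dz":-0.043,"grip":-1},
    {"ay":0.121,"dx":-0.012,"dy":-0.007,"dz":-0.045,"grip":-1},
    {"ay":0.121,"dx":-0.0065,"dy":-0.007,"dz":-0.046,"grip":-1},
    {"ay":0.121,"dx":-0.001,"dy":-0.007,"dz":-0.0465,"grip":-1},
    {"ay":0.121,"dx":0.005,"dy":-0.007,"dz":-0.0465,"grip":-1},
    {"ay":0.121,"dx":0.0105,"dy":-0.007,"dz":-0.0455,"grip":-1},
    {"ay":0.121,"dx":0.016,"dy":-0.007,"dz":-0.044,"grip":-1},
    {"ay":0.121,"dx":0.021,"dy":-0.007,"dz":-0.0415,"grip":-1},
  ],
)

```text
$.steps[0]: bad value
```

Call:
play_rows(
  steps=[
    {"grip":-1},
    {"grip":-1},
    {"grip":-1},
  ],
)

```text
$.steps[0]: bad value
```

Run:
```python
from h import *
st();m,im=snap('wrist','w1')
```

```text
t 0.15 p [0.2101 0.5618 0.2304] F [ 0.5 -0.6  1.1] w 1.002
[[ 3.502e-01 -6.000e-04 -9.367e-01]
 [ 9.367e-01 -1.400e-03  3.502e-01]
 [-1.500e-03 -1.000e+00  1.000e-04]]
```

View pics/w1.png

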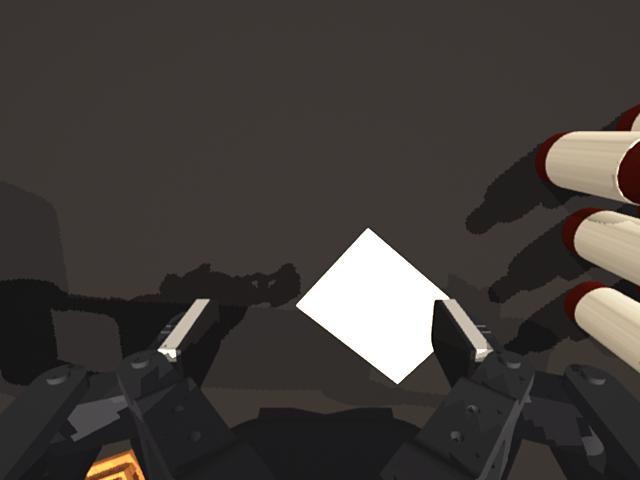

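The call was refused, so the picture is unchanged (it shows the table by the bottles). Every key is probably required in each row.

Call:
play_rows(
  steps=[
    {"ax":0,"ay":0.121,"az":0,"dx":-0.027,"dy":-0.007,"dz":-0.038,"grip":-1},
    {"ax":0,"ay":0.121,"az":0,"dx":-0.0225,"dy":-0.007,"dz":-0.041,"grip":-1},
    {"ax":0,"ay":0.121,"az":0,"dx":-0.0175,"dy":-0.007,"dz":-0.043,"grip":-1},
    {"ax":0,"ay":0.121,"az":0,"dx":-0.012,"dy":-0.007,"dz":-0.045,"grip":-1},
    {"ax":0,"ay":0.121,"az":0,"dx":-0.0065,"dy":-0.007,"dz":-0.046,"grip":-1},
    {"ax":0,"ay":0.121,"az":0,"dx":-0.001,"dy":-0.007,"dz":-0.0465,"grip":-1},
    {"ax":0,"ay":0.121,"az":0,"dx":0.005,"dy":-0.007,"dz":-0.0465,"grip":-1},
    {"ax":0,"ay":0.121,"az":0,"dx":0.0105,"dy":-0.007,"dz":-0.0455,"grip":-1},
    {"ax":0,"ay":0.121,"az":0,"dx":0.016,"dy":-0.007,"dz":-0.044,"grip":-1},
    {"ax":0,"ay":0.121,"az":0,"dx":0.021,"dy":-0.007,"dz":-0.0415,"grip":-1},
  ],
  force=40,
)

```text
time_s: 1.45
position: [0.4704, 0.1735, 0.3014]
tool_rot: [-0.707, 0.0, -0.0, 0.707]
contact_force: [0.3, 1.1, -0.7]
gripper_width: 1.0
```

Call:
play_rows(
  steps=[
    {"ax":0,"ay":0,"az":0,"dx":0,"dy":0,"dz":0,"grip":-1},
    {"ax":0,"ay":0,"az":0,"dx":0,"dy":0,"dz":0,"grip":-1},
  ],
)

```text
time_s: 1.7
position: [0.4696, 0.1751, 0.301]
tool_rot: [-0.707, -0.001, 0.002, 0.707]
contact_force: [-0.2, 0.7, 0.6]
gripper_width: 1.0
```

Run:
```python
from h import *
st();m,im=snap('wrist','w1')
```

```text
t 1.7 p [0.4696 0.1751 0.301 ] F [-0.2  0.7  0.6] w 1.0
[[ 1.0e+00 -7.0e-04 -3.7e-03]
 [ 3.7e-03  3.0e-04  1.0e+00]
 [-7.0e-04 -1.0e+00  3.0e-04]]
```

View pics/w1.png

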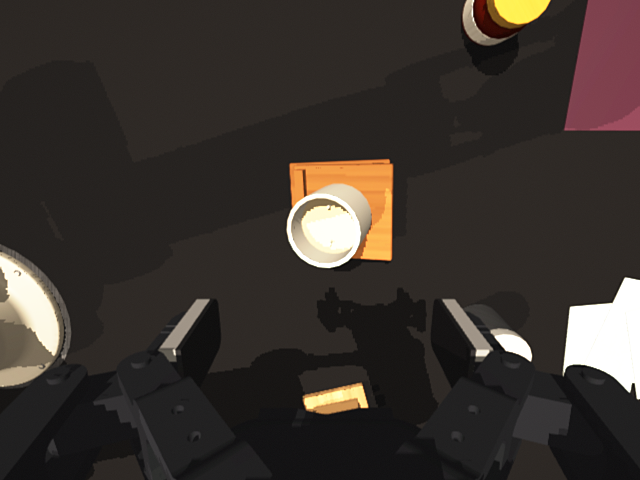

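The picture shows the cup at (325,232), leaning left, on the easel whose face has corners at about (304,165), (392,163), (392,261).

Run:
```python
import cv2
t=cv2.imread('pics/w1.png')
cv2.imwrite('pics/w1c.png',cv2.resize(t[150:280,275:405],None,fx=4.5,fy=4.5,interpolation=cv2.INTER_CUBIC))
```

```text
(no output)
```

View pics/w1c.png

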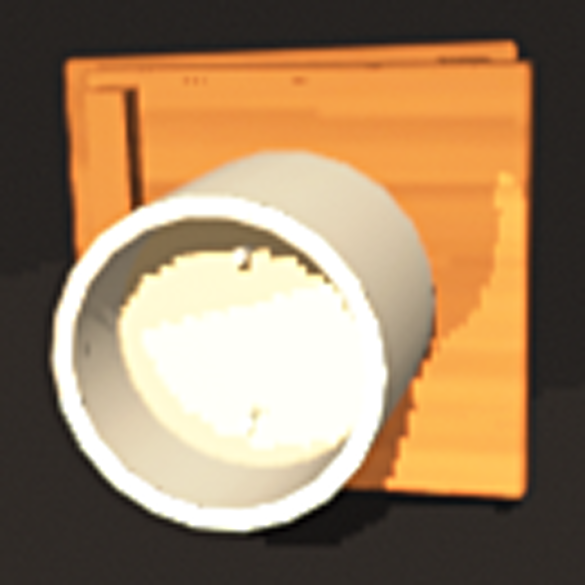

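```bash
cat > e.py <<'E'
from h import *
def rim(name,box,cen,thr=225,r0=8,r1=60):
    im=cv2.imread(f'pics/{name}.png').astype(int);mn=cv2.GaussianBlur(im.astype(np.float32),(3,3),0.6).min(2)
    pts=[]
    for a in np.linspace(0,2*np.pi,120,endpoint=False):
        r=np.arange(r0,r1,.1);x=cen[0]+r*np.cos(a);y=cen[1]+r*np.sin(a)
        v=cv2.remap(mn,x.astype(np.float32)[None],y.astype(np.float32)[None],cv2.INTER_LINEAR)[0]
        k=np.where((v[:-1]>=thr)&(v[1:]<thr))[0]
        if len(k): pts.append((x[k[-1]],y[k[-1]]))
    pts=np.array(pts,np.float32);e=cv2.fitEllipse(pts)
    for _ in range(3):
        c,(d1,d2),an=e;q=cv2.ellipse2Poly((int(c[0]*64),int(c[1]*64)),(int(d1*32),int(d2*32)),int(round(an)),0,360,1)/64
        dd=np.array([np.min(np.hypot(*(q-p).T)) for p in pts]);pts=pts[dd<max(1.,1.5*np.median(dd))];e=cv2.fitEllipse(pts)
    return e,pts
if __name__=='__main__':
    for n,c,thr,r0,r1 in(('w1',(325,232),215,30,45),('top0',(243,305),200,15,24)):
        e,p=rim(n,None,c,thr,r0,r1);print(n,e,len(p))
        im=cv2.imread(f'pics/{n}.png');k=int(c[0]),int(c[1]);S=8
        o=cv2.resize(im[k[1]-45:k[1]+45,k[0]-45:k[0]+45],None,fx=6,fy=6,interpolation=cv2.INTER_CUBIC)
        for q in p: cv2.circle(o,tuple(int(v) for v in (q-np.array(k)+45.5)*6),2,(0,0,255),-1)
        cv2.imwrite(f'pics/e_{n}.png',o)
E
python3 e.py
```

```text
w1 ((323.4286804199219, 229.88031005859375), (70.41091918945312, 75.66879272460938), 141.70848083496094) 120
top0 ((241.95452880859375, 305.4024963378906), (37.219482421875, 38.53624725341797), 117.58745574951172) 120
```

View pics/e_w1.png

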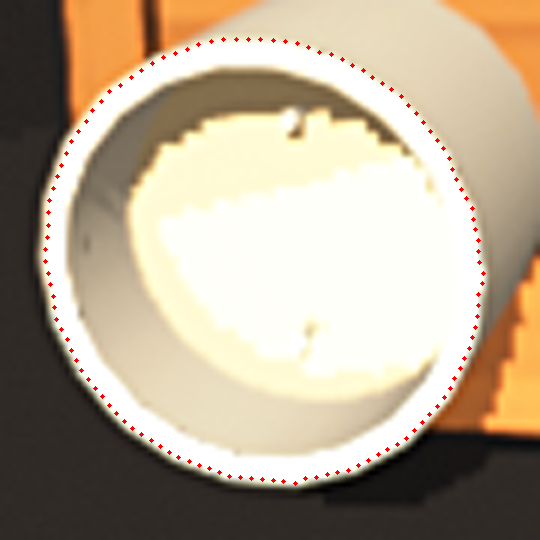

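View pics/e_top0.png

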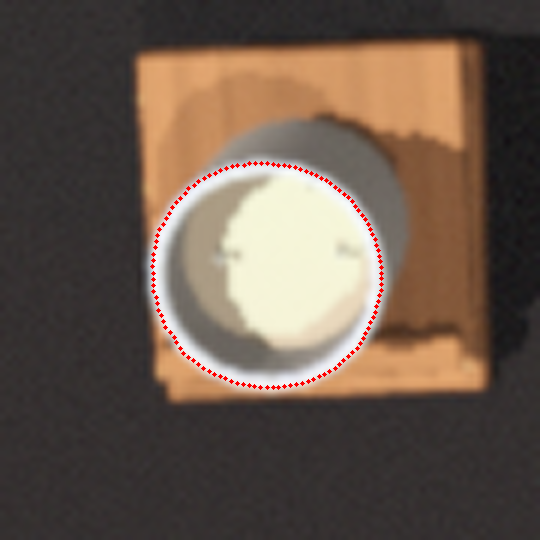

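```bash
cat > f.py <<'E'
from e import *
from scipy.optimize import least_squares
L=lambda n:dict(np.load(f'pics/{n}.npz'))
mw=L('w1');mt=eyes.camera_model('top');ms=eyes.camera_model('scene')
a=onz(mw,[(392.8,163.3),(391,260.4)],.06);print('edge w',a,np.degrees(np.arctan2(*(a[0]-a[1])[[1,0]])))
B=lambda p:np.array(p)/7+[210,255]
a=onz(mt,B([(75,98),(450,83)]),.06);print('edge t',a,np.degrees(np.arctan2(*(a[0]-a[1])[[1,0]])))
a=onz(mw,[(328.3,207.3),(331.3,242.8)],.105);print('wick w',a,np.degrees(np.arctan2(*(a[0]-a[1])[[1,0]])),np.linalg.norm(a[0]-a[1]))
ew,pw=rim('w1',None,(325,232),215,30,45);et,pt=rim('top0',None,(243,305),200,15,24)
def normal(th,lean=.28):
    return np.array([-np.sin(lean)*np.cos(th),-np.sin(lean)*np.sin(th),np.cos(lean)])
for nm,sets in(('w',[(mw,pw)]),('t',[(mt,pt)]),('both',[(mw,pw),(mt,pt)])):
    def res(q):
        n=normal(q[3],q[4]);c=q[:3]
        return np.r_[np.concatenate([np.linalg.norm(onplane(m,p,c,n)-c,axis=1)-.036 for m,p in sets])*1e3,(q[3])/.05*1,(q[4]-.28)/.005]
    r=least_squares(res,[.469,.157,.118,0,.28]);print(nm,r.x.round(4),np.abs(r.fun).mean())
E
python3 f.py
```

```text
edge w [[0.53966003 0.21658286 0.06      ]
 [0.54370852 0.10854403 0.06      ]] 92.14601289493761
edge t [[0.5402451  0.21243182 0.06      ]
 [0.54512722 0.10560547 0.06      ]] 92.61668036374216
wick w [[0.47198156 0.17876024 0.105     ]
 [0.47512808 0.14319466 0.105     ]] 95.055848636802 0.03570450339319727
w [ 0.4664  0.1577  0.1135 -0.0349  0.2803] 0.14951679924196443
t [ 0.468   0.16    0.1013 -0.0143  0.2799] 0.1548505465923423
both [ 0.4671  0.1577  0.1133 -0.0965  0.2839] 0.537611172535401
```

Call:
play_rows(
  steps=[
    {"ax":0,"ay":0,"az":0,"dx":0,"dy":0.01,"dz":-0.03,"grip":-1},
    {"ax":0,"ay":0,"az":0,"dx":0,"dy":0.01,"dz":-0.03,"grip":-1},
    {"ax":0,"ay":0,"az":0,"dx":0,"dy":0,"dz":0,"grip":-1},
    {"ax":0,"ay":0,"az":0,"dx":0,"dy":0,"dz":0,"grip":-1},
    {"ax":0,"ay":0,"az":0,"dx":0,"dy":0,"dz":0,"grip":-1},
  ],
)

```text
time_s: 2.38
position: [0.4698, 0.116, 0.2817]
tool_rot: [-0.707, -0.002, 0.002, 0.707]
contact_force: [-0.3, -0.1, 1.1]
gripper_width: 1.0
```

Run:
```python
from h import *
st();m,im=snap('wrist','w2')
```

```text
t 2.38 p [0.4698 0.116  0.2817] F [-0.3 -0.1  1.1] w 1.0
[[ 1.0e+00  6.0e-04 -4.9e-03]
 [ 4.9e-03  4.0e-04  1.0e+00]
 [ 6.0e-04 -1.0e+00  4.0e-04]]
```

View pics/w2.png

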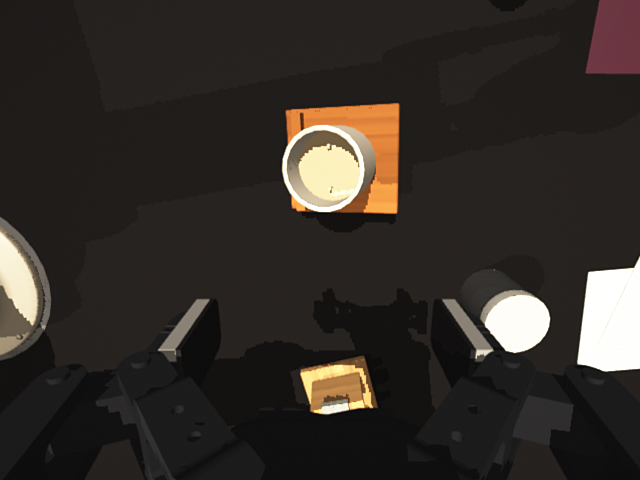

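Cup rim now centred near (323,168) with diameter about 80 px, easel edge at x≈398, tin at (515,320), and the rest at (338,385).

```bash
cat > g.py <<'E'
from e import *
from scipy.optimize import least_squares
L=lambda n:dict(np.load(f'pics/{n}.npz'))
mw=L('w1');m2=L('w2');mt=eyes.camera_model('top')
S={}
for n,c,thr,r0,r1,m in(('w1',(325,232),160,30,45,mw),('w2',(323,168),160,33,50,m2),('top0',(243,305),150,15,24,mt)):
    e,p=rim(n,None,c,thr,r0,r1);S[n]=(m,p);print(n,e,len(p))
im=cv2.imread('pics/w2.png');k=(323,168)
o=cv2.resize(im[k[1]-70:k[1]+60,k[0]-50:k[0]+90],None,fx=5,fy=5,interpolation=cv2.INTER_CUBIC)
for q in S['w2'][1]: cv2.circle(o,tuple(int(v) for v in (q-np.array(k)+[50.5,70.5])*5),2,(0,0,255),-1)
cv2.imwrite('pics/e_w2.png',o)
th=.04;n=np.array([-np.sin(.28)*np.cos(th),-np.sin(.28)*np.sin(th),np.cos(.28)])
for sets in(['w1'],['w2'],['top0'],['w1','w2'],['w1','w2','top0']):
  for fd in(0,1):
    def res(q):
        return np.r_[np.concatenate([np.linalg.norm(onplane(*S[s],q[:3],n)-q[:3],axis=1)-q[3] for s in sets])*1e3,(q[3]-.036)/(.001 if fd and len(sets)>1 else 1e-6)]
    r=least_squares(res,[.469,.157,.118,.036]);print(sets,r.x.round(4),np.abs(r.fun).mean().round(3), 'h',((r.x[2]-.045)/np.cos(.28)).round(4))
E
python3 g.py
```

```text
w1 ((323.5850524902344, 229.57354736328125), (72.27977752685547, 77.01848602294922), 143.81787109375) 84
w2 ((322.95733642578125, 167.92239379882812), (81.36630249023438, 87.05159759521484), 166.95370483398438) 86
top0 ((241.99188232421875, 305.30218505859375), (39.04224395751953, 40.17204666137695), 125.19133758544922) 120
['w1'] [0.4664 0.1591 0.1193 0.036 ] 0.169 h 0.0774
['w1'] [0.4664 0.1591 0.1193 0.036 ] 0.169 h 0.0774
['w2'] [0.4664 0.1584 0.1162 0.036 ] 0.117 h 0.0741
['w2'] [0.4664 0.1584 0.1162 0.036 ] 0.117 h 0.0741
['top0'] [0.4678 0.1534 0.1369 0.036 ] 0.272 h 0.0956
['top0'] [0.4678 0.1534 0.1369 0.036 ] 0.272 h 0.0956
['w1', 'w2'] [0.4664 0.1586 0.1179 0.036 ] 0.203 h 0.0758
['w1', 'w2'] [0.4664 0.1588 0.1186 0.0359] 0.194 h 0.0765
['w1', 'w2', 'top0'] [0.467  0.1577 0.1157 0.036 ] 0.802 h 0.0736
['w1', 'w2', 'top0'] [0.4671 0.1579 0.1128 0.0369] 0.616 h 0.0705
```

View pics/e_w2.png

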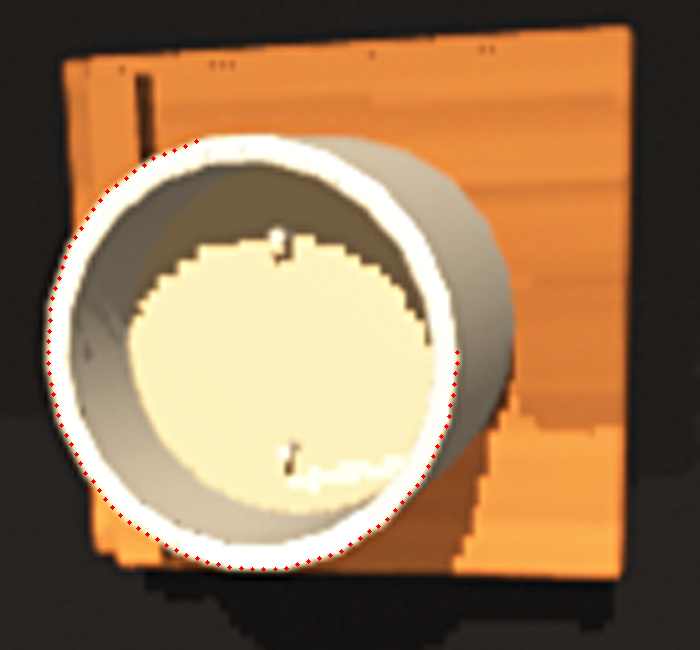

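Run:
```python
from g import *
a=onz(m2,[(399.4,103.4),(397,213.6)],.06);print('edge w2',a,np.degrees(np.arctan2(*(a[0]-a[1])[[1,0]])))
a=onz(m2,[(329,146),(330.6,189.6)],.105);print('wick w2',a,np.degrees(np.arctan2(*(a[0]-a[1])[[1,0]])))
plan([.483,-.132,.27],Rt(np.radians(10.7)),6)
```

```text
w1 ((323.5850524902344, 229.57354736328125), (72.27977752685547, 77.01848602294922), 143.81787109375) 84
w2 ((322.95733642578125, 167.92239379882812), (81.36630249023438, 87.05159759521484), 166.95370483398438) 86
top0 ((241.99188232421875, 305.30218505859375), (39.04224395751953, 40.17204666137695), 125.19133758544922) 120
['w1'] [0.4664 0.1591 0.1193 0.036 ] 0.169 h 0.0774
['w1'] [0.4664 0.1591 0.1193 0.036 ] 0.169 h 0.0774
['w2'] [0.4664 0.1584 0.1162 0.036 ] 0.117 h 0.0741
['w2'] [0.4664 0.1584 0.1162 0.036 ] 0.117 h 0.0741
['top0'] [0.4678 0.1534 0.1369 0.036 ] 0.272 h 0.0956
['top0'] [0.4678 0.1534 0.1369 0.036 ] 0.272 h 0.0956
['w1', 'w2'] [0.4664 0.1586 0.1179 0.036 ] 0.203 h 0.0758
['w1', 'w2'] [0.4664 0.1588 0.1186 0.0359] 0.194 h 0.0765
['w1', 'w2', 'top0'] [0.467  0.1577 0.1157 0.036 ] 0.802 h 0.0736
['w1', 'w2', 'top0'] [0.4671 0.1579 0.1128 0.0369] 0.616 h 0.0705
edge w2 [[0.5397246  0.21512678 0.06      ]
 [0.54395762 0.10804757 0.06      ]] 92.26381709554242
wick w2 [[0.47259635 0.1772795  0.105     ]
 [0.47428728 0.13967728 0.105     ]] 92.57480082733711
turn/row [-0.     -0.0303  0.0001]
[0.002, 0.0019, -0.0413]
[0.0007, 0.0019, -0.0414]
[-0.0005, 0.0019, -0.0414]
[-0.0018, 0.0019, -0.0413]
[-0.003, 0.0019, -0.0413]
[-0.0043, 0.0019, -0.0412]
```

Call:
play_rows(
  steps=[
    {"ax":0,"ay":-0.03,"az":0,"dx":0.002,"dy":0.002,"dz":-0.041,"grip":-1},
    {"ax":0,"ay":-0.03,"az":0,"dx":0.0005,"dy":0.002,"dz":-0.0415,"grip":-1},
    {"ax":0,"ay":-0.03,"az":0,"dx":-0.0005,"dy":0.002,"dz":-0.0415,"grip":-1},
    {"ax":0,"ay":-0.03,"az":0,"dx":-0.002,"dy":0.002,"dz":-0.041,"grip":-1},
    {"ax":0,"ay":-0.03,"az":0,"dx":-0.003,"dy":0.002,"dz":-0.041,"grip":-1},
    {"ax":0,"ay":-0.031,"az":0,"dx":-0.004,"dy":0.002,"dz":-0.041,"grip":-1},
    {"ax":0,"ay":0,"az":0,"dx":0,"dy":0,"dz":0,"grip":-1},
    {"ax":0,"ay":0,"az":0,"dx":0,"dy":0,"dz":0,"grip":-1},
    {"ax":0,"ay":0,"az":0,"dx":0,"dy":0,"dz":0,"grip":-1},
  ],
)

```text
time_s: 3.55
position: [0.4824, -0.1311, 0.2696]
tool_rot: [-0.704, -0.066, 0.065, 0.704]
contact_force: [0.5, -0.3, -0.5]
gripper_width: 1.001
```

Run:
```python
from h import *
st();m,im=snap('wrist','w3')
cv2.imwrite('pics/w3c.png',cv2.resize(im[200:400,225:425],None,fx=3,fy=3,interpolation=cv2.INTER_CUBIC))
```

```text
t 3.55 p [ 0.4824 -0.1311  0.2696] F [ 0.5 -0.3 -0.5] w 1.001
[[ 9.828e-01  6.000e-04 -1.845e-01]
 [ 1.845e-01  1.000e-04  9.828e-01]
 [ 6.000e-04 -1.000e+00 -0.000e+00]]
```

View pics/w3.png

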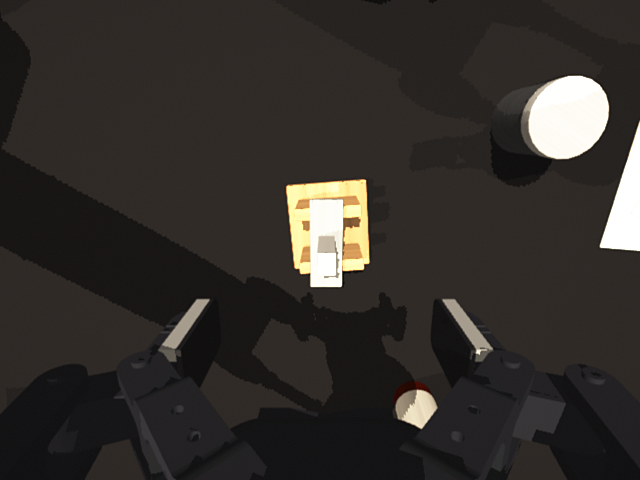

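View pics/w3c.png

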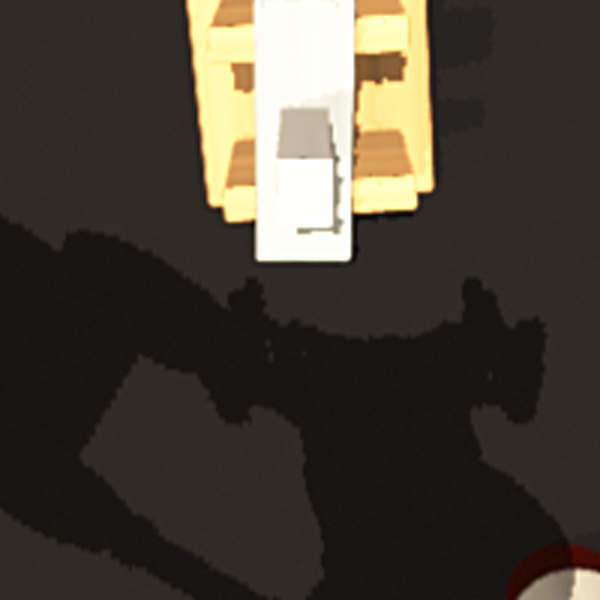

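Run:
```python
from h import *
m=dict(np.load('pics/w3.npz'));im=cv2.imread('pics/w3.png')
b=((im.min(2)>170)).astype(np.uint8);b[:, :290]=0;b[:,360:]=0;b[:190]=0;b[295:]=0
n,l,s,c=cv2.connectedComponentsWithStats(b);k=1+np.argmax(s[1:,4]);print(s[k],c[k])
cv2.imwrite('pics/w3d.png',cv2.resize(im[170:300,270:390],None,fx=4.6,fy=4.6,interpolation=cv2.INTER_CUBIC))
C=lambda p:np.array(p)/3+[225,200]
g=onz(m,C([(278,158),(332,158),(334,230),(279,230)]),.129);print('grip',g.round(4),g.mean(0).round(4))
y=s[k];q=[(y[0],y[1]),(y[0]+y[2],y[1]),(y[0]+y[2],y[1]+y[3]),(y[0],y[1]+y[3])]
g=onz(m,q,.074);print('bar',g.round(4),g.mean(0).round(4));e=g[0]-g[3];print(np.degrees(np.arctan2(e[1],e[0])),np.linalg.norm(e),np.linalg.norm(g[0]-g[1]))
```

```text
[ 290  190   53   97 3203] [319.31220731 237.71120824]
grip [[ 0.4804 -0.1552  0.129 ]
 [ 0.4951 -0.1524  0.129 ]
 [ 0.4998 -0.1734  0.129 ]
 [ 0.4845 -0.1763  0.129 ]] [ 0.49   -0.1643  0.129 ]
bar [[ 0.446  -0.1173  0.074 ]
 [ 0.4951 -0.1081  0.074 ]
 [ 0.5148 -0.2056  0.074 ]
 [ 0.4615 -0.2155  0.074 ]] [ 0.4794 -0.1616  0.074 ]
98.99249197633335 0.09944287319997529 0.04996623613664476
```

View pics/w3d.png

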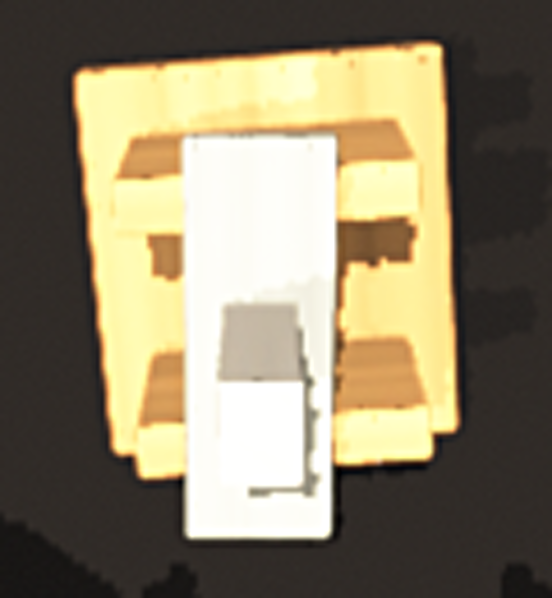

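Run:
```python
from h import *
m=dict(np.load('pics/w3.npz'))
C=lambda p:np.array(p)/4.6+[270,170]-.4
def info(n,q,z):
    g=onz(m,C(q),z);e=g[0]-g[3];e2=g[1]-g[2];f=g[1]-g[0];print(n,g.round(4).tolist(),'mean',g.mean(0).round(4),[np.degrees(np.arctan2(v[1],v[0])).round(1) for v in(e,e2,f)],np.linalg.norm(e).round(4),np.linalg.norm(f).round(4))
info('bar',[(183,135),(336,135),(332,540),(184,540)],.074)
info('grip',[(219,381),(303,381),(306,490),(218,490)],.129)
info('foot',[(75,70),(443,42),(458,430),(115,455)],.010)
# rail tops outer long edges
info('rails',[(113,178),(415,158),(433,462),(137,478)],.066)
```

```text
bar [[0.4654, -0.1223, 0.074], [0.4965, -0.1165, 0.074], [0.5135, -0.2058, 0.074], [0.4812, -0.2118, 0.074]] mean [ 0.4892 -0.1641  0.074 ] [np.float64(100.0), np.float64(100.8), np.float64(10.6)] 0.0909 0.0316
grip [[0.48, -0.1551, 0.129], [0.4949, -0.1523, 0.129], [0.4996, -0.173, 0.129], [0.4836, -0.1759, 0.129]] mean [ 0.4895 -0.1641  0.129 ] [np.float64(99.7), np.float64(102.5), np.float64(10.6)] 0.0212 0.0152
foot [[0.4363, -0.1234, 0.01], [0.5227, -0.1004, 0.01], [0.548, -0.1973, 0.01], [0.4618, -0.2204, 0.01]] mean [ 0.4922 -0.1604  0.01  ] [np.float64(104.8), np.float64(104.7), np.float64(14.9)] 0.1003 0.0894
rails [[0.4523, -0.1357, 0.066], [0.5146, -0.1196, 0.066], [0.5331, -0.1865, 0.066], [0.4685, -0.2025, 0.066]] mean [ 0.4921 -0.1611  0.066 ] [np.float64(103.7), np.float64(105.5), np.float64(14.4)] 0.0687 0.0643
```

Call:
play_rows(
  steps=[
    {"ax":0,"ay":0,"az":0,"dx":0.0005,"dy":0.02,"dz":-0.017,"grip":-1},
    {"ax":0,"ay":0,"az":0,"dx":0,"dy":0.04,"dz":-0.0167,"grip":-1},
    {"ax":0,"ay":0,"az":0,"dx":0,"dy":0.04,"dz":0,"grip":-1},
    {"ax":0,"ay":0,"az":0,"dx":0,"dy":0.04,"dz":0,"grip":-1},
    {"ax":0,"ay":0,"az":0,"dx":0,"dy":0.025,"dz":0,"grip":-1},
    {"ax":0,"ay":0,"az":0,"dx":0,"dy":0.0155,"dz":0,"grip":-1},
    {"ax":0,"ay":0,"az":0,"dx":0,"dy":0,"dz":0,"grip":-1},
    {"ax":0,"ay":0,"az":0,"dx":0,"dy":0,"dz":0,"grip":-1},
  ],
)

```text
time_s: 4.6
position: [0.4895, -0.1656, 0.09]
tool_rot: [0.704, 0.066, -0.064, -0.704]
contact_force: [0.4, 0.1, 0.2]
gripper_width: 1.002
```

Run:
```python
from h import *
st();m,im=snap('wrist','w4')
```

```text
t 4.6 p [ 0.4895 -0.1656  0.09  ] F [0.4 0.1 0.2] w 1.002
[[ 9.831e-01  1.700e-03 -1.830e-01]
 [ 1.830e-01 -8.000e-04  9.831e-01]
 [ 1.500e-03 -1.000e+00 -1.100e-03]]
```

View pics/w4.png

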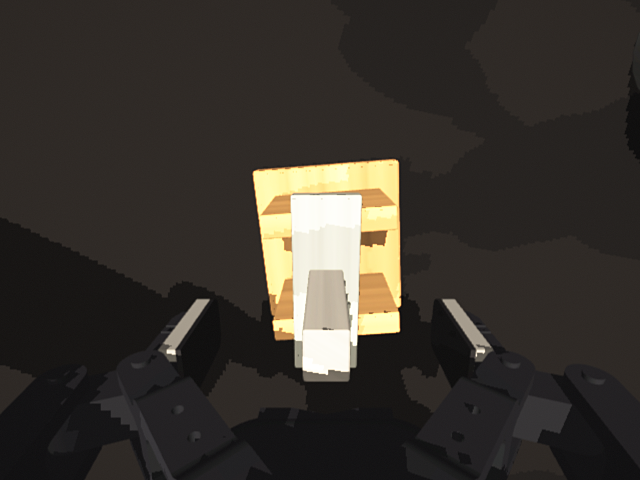

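The grip's top face spans (303,330) to (349,379), between the jaws. I'll check its position once more, then close.

Run:
```python
from h import *
m=dict(np.load('pics/w4.npz'))
g=onz(m,[(303,330),(349,330),(350,380),(304,381)],.129);print(g.round(4),g.mean(0))
g=onz(m,[(291.5,195),(361.5,195),(358,367),(295,367)],.074);print(g.round(4),g.mean(0))
```

```text
[[ 0.48   -0.1555  0.129 ]
 [ 0.4947 -0.1528  0.129 ]
 [ 0.4988 -0.1715  0.129 ]
 [ 0.4836 -0.1747  0.129 ]] [ 0.48926461 -0.16360465  0.129     ]
[[ 0.4662 -0.1229  0.074 ]
 [ 0.4967 -0.1172  0.074 ]
 [ 0.5137 -0.2046  0.074 ]
 [ 0.4818 -0.2105  0.074 ]] [ 0.48958628 -0.16381701  0.074     ]
```

Call:
play_rows(
  steps=[
    {"ax":0,"ay":0,"az":0,"dx":0,"dy":0,"dz":0,"grip":1},
    {"ax":0,"ay":0,"az":0,"dx":0,"dy":0,"dz":0,"grip":1},
    {"ax":0,"ay":0,"az":0,"dx":0,"dy":0,"dz":0,"grip":1},
    {"ax":0,"ay":0,"az":0,"dx":0,"dy":0,"dz":0,"grip":1},
    {"ax":0,"ay":0,"az":0,"dx":0,"dy":0,"dz":0,"grip":1},
    {"ax":0,"ay":0,"az":0,"dx":0,"dy":0,"dz":0,"grip":1},
    {"ax":0,"ay":0,"az":0,"dx":0,"dy":0,"dz":0,"grip":1},
    {"ax":0,"ay":0,"az":0,"dx":0,"dy":0,"dz":0,"grip":1},
  ],
  force=60,
)

```text
time_s: 5.65
position: [0.4889, -0.1653, 0.0889]
tool_rot: [0.704, 0.065, -0.065, -0.704]
contact_force: [-0.6, 0.0, 1.4]
gripper_width: 0.183
```

Run:
```python
from h import *
st();m,im=snap('wrist','w5')
```

```text
t 5.65 p [ 0.4889 -0.1653  0.0889] F [-0.6  0.   1.4] w 0.183
[[ 9.831e-01  1.000e-04 -1.830e-01]
 [ 1.830e-01 -1.000e-04  9.831e-01]
 [ 1.000e-04 -1.000e+00 -1.000e-04]]
```

View pics/w5.png

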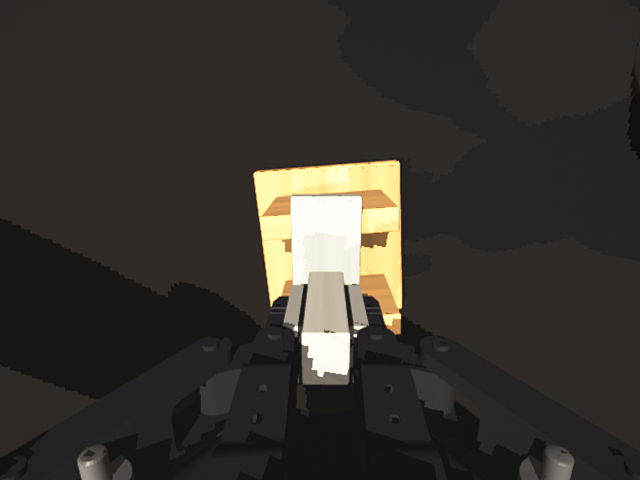

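Call:
play_rows(
  steps=[
    {"ax":0,"ay":0,"az":0,"dx":0,"dy":-0.005,"dz":0,"grip":1},
    {"ax":0,"ay":0,"az":0,"dx":0,"dy":-0.015,"dz":0,"grip":1},
    {"ax":0,"ay":0,"az":0,"dx":0,"dy":-0.03,"dz":0,"grip":1},
    {"ax":0,"ay":0,"az":0,"dx":0,"dy":-0.04,"dz":0,"grip":1},
    {"ax":0,"ay":0,"az":0,"dx":0,"dy":-0.04,"dz":0,"grip":1},
    {"ax":0,"ay":0,"az":0,"dx":0,"dy":-0.01,"dz":0,"grip":1},
  ],
)

```text
time_s: 6.45
position: [0.4899, -0.1657, 0.2329]
tool_rot: [0.705, 0.067, -0.063, -0.703]
contact_force: [0.0, 0.8, -1.3]
gripper_width: 0.176
```

```bash
cat >> h.py <<'E'
TH=.04;LEAN=.28
C=np.array([.4665,.1585,.1175])
AX=np.array([-np.sin(LEAN)*np.cos(TH),-np.sin(LEAN)*np.sin(TH),np.cos(LEAN)])
OFF=np.array([0,.0229,.0014])
def tcp_for(s): 
    R=Rt(TH,LEAN);return C+s*AX-R.apply(OFF),R
E
python3 -c "
from h import *
st()
P,R=tcp_for(.105);print(P);plan(P,R,9)"
```

```text
t 6.45 p [ 0.4899 -0.1657  0.2329] F [ 0.   0.8 -1.3] w 0.176
[[ 0.9831  0.0058 -0.1829]
 [ 0.183  -0.0025  0.9831]
 [ 0.0053 -1.     -0.0035]]
[0.43123837 0.15568766 0.24041899]
turn/row [-0.0019  0.0159 -0.0304]
[0.0001, -0.001, 0.0363]
[-0.0004, -0.001, 0.0363]
[-0.001, -0.0011, 0.0363]
[-0.0015, -0.0012, 0.0363]
[-0.002, -0.0013, 0.0362]
[-0.0026, -0.0015, 0.0362]
[-0.0031, -0.0016, 0.0361]
[-0.0036, -0.0018, 0.0361]
[-0.0041, -0.002, 0.036]
```

Call:
play_rows(
  steps=[
    {"ax":-0.002,"ay":0.016,"az":-0.0304,"dx":0,"dy":-0.001,"dz":0.0363,"grip":1},
    {"ax":-0.002,"ay":0.016,"az":-0.0304,"dx":-0.0004,"dy":-0.001,"dz":0.0363,"grip":1},
    {"ax":-0.002,"ay":0.016,"az":-0.0304,"dx":-0.001,"dy":-0.001,"dz":0.0363,"grip":1},
    {"ax":-0.002,"ay":0.016,"az":-0.0304,"dx":-0.0015,"dy":-0.001,"dz":0.0363,"grip":1},
    {"ax":-0.002,"ay":0.016,"az":-0.0304,"dx":-0.002,"dy":-0.0013,"dz":0.0362,"grip":1},
    {"ax":-0.002,"ay":0.016,"az":-0.0304,"dx":-0.0026,"dy":-0.0015,"dz":0.0362,"grip":1},
    {"ax":-0.002,"ay":0.016,"az":-0.0304,"dx":-0.003,"dy":-0.0016,"dz":0.036,"grip":1},
    {"ax":-0.002,"ay":0.016,"az":-0.0304,"dx":-0.0036,"dy":-0.0018,"dz":0.036,"grip":1},
    {"ax":-0.002,"ay":0.016,"az":-0.0304,"dx":-0.004,"dy":-0.002,"dz":0.036,"grip":1},
    {"ax":0,"ay":0,"az":0,"dx":0,"dy":0,"dz":0,"grip":1},
  ],
)

```text
time_s: 7.7
position: [0.4293, 0.158, 0.2355]
tool_rot: [-0.698, -0.111, -0.081, 0.703]
contact_force: [-0.1, 0.3, -1.2]
gripper_width: 0.178
```

Call:
play_rows(
  steps=[
    {"ax":0,"ay":0,"az":0,"dx":0,"dy":0,"dz":0,"grip":1},
    {"ax":0,"ay":0,"az":0,"dx":0,"dy":0,"dz":0,"grip":1},
  ],
)

```text
time_s: 7.95
position: [0.4308, 0.155, 0.2364]
tool_rot: [-0.698, -0.109, -0.083, 0.703]
contact_force: [0.1, 0.4, -1.0]
gripper_width: 0.176
```

Run:
```python
from h import *
st();P,R=tcp_for(.105);plan(P,R,1)
for n in('wrist','scene','top'): snap(n,n+'6')
i=cv2.imread('pics/scene6.png');cv2.imwrite('pics/s6c.png',cv2.resize(i[90:240,270:420],None,fx=4,fy=4,interpolation=cv2.INTER_CUBIC))
i=cv2.imread('pics/top6.png');cv2.imwrite('pics/t6c.png',cv2.resize(i[240:360,180:300],None,fx=5,fy=5,interpolation=cv2.INTER_CUBIC))
```

```text
t 7.95 p [0.4308 0.155  0.2364] F [ 0.1  0.4 -1. ] w 0.176
[[ 0.9623  0.2694 -0.0378]
 [ 0.036   0.0114  0.9993]
 [ 0.2697 -0.963   0.0013]]
turn/row [-0.0006 -0.0025 -0.007 ]
[0.0015, -0.0037, 0.0007]
```

View pics/wrist6.png

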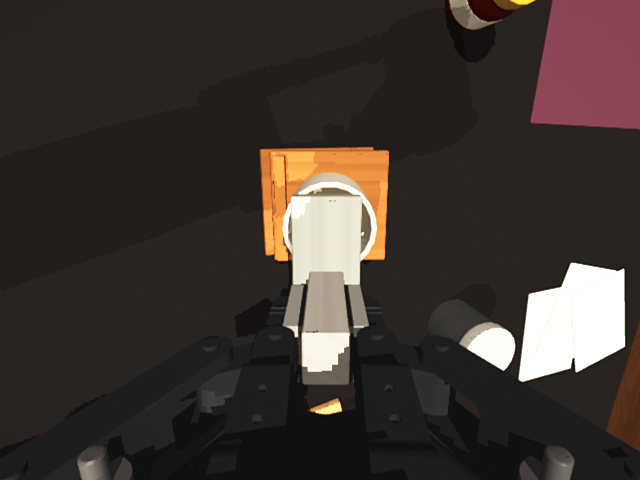

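View pics/s6c.png

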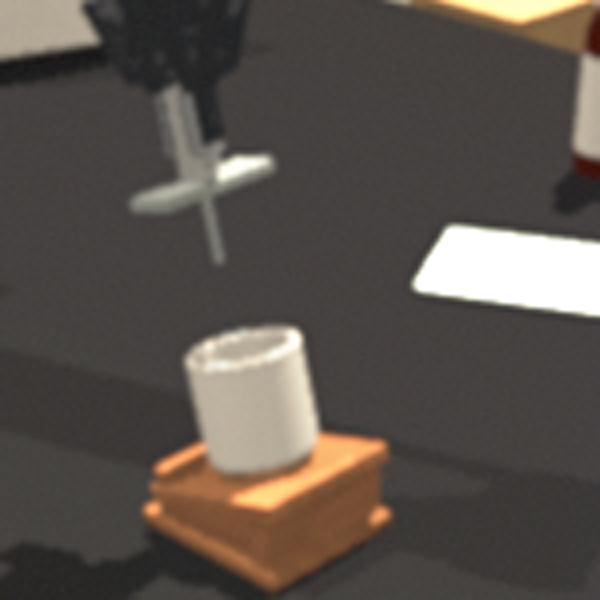

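View pics/t6c.png

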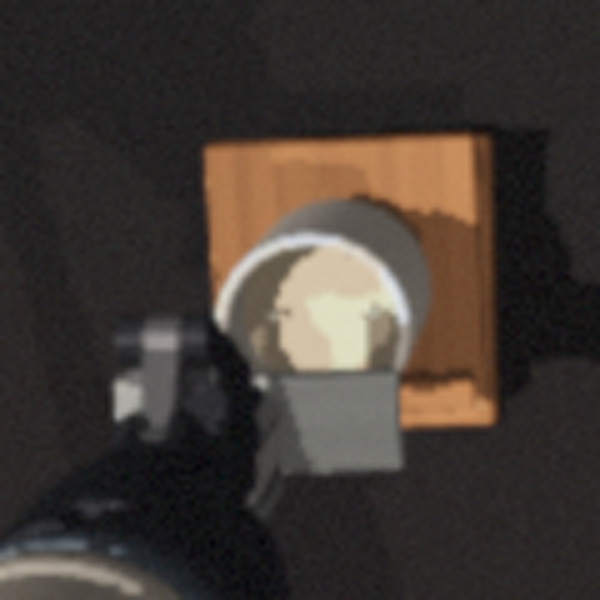

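Call:
play_rows(
  steps=[
    {"ax":0,"ay":-0.002,"az":-0.007,"dx":0.0015,"dy":0.01,"dz":0.0007,"grip":1},
    {"ax":0,"ay":0,"az":0,"dx":0,"dy":0.02,"dz":0,"grip":1},
    {"ax":0,"ay":0,"az":0,"dx":0,"dy":0.01,"dz":0,"grip":1},
    {"ax":0,"ay":0,"az":0,"dx":0,"dy":0,"dz":0,"grip":1},
    {"ax":0,"ay":0,"az":0,"dx":0,"dy":0,"dz":0,"grip":1},
    {"ax":0,"ay":0,"az":0,"dx":0,"dy":0,"dz":0,"grip":1},
  ],
)

```text
time_s: 8.85
position: [0.4432, 0.1573, 0.1997]
tool_rot: [-0.697, -0.114, -0.085, 0.703]
contact_force: [-0.8, -1.0, -1.4]
gripper_width: 0.178
```

Run:
```python
from h import *
s=st();P,R=tcp_for(.06);plan(P,R,1)
for n in('wrist','scene'): snap(n,n+'7')
i=cv2.imread('pics/scene7.png');cv2.imwrite('pics/s7c.png',cv2.resize(i[110:240,290:380],None,fx=4.6,fy=4.6,interpolation=cv2.INTER_CUBIC))
i=cv2.imread('pics/wrist7.png');cv2.imwrite('pics/w7c.png',cv2.resize(i[150:400,200:450],None,fx=2.4,fy=2.4,interpolation=cv2.INTER_CUBIC))
```

```text
t 8.85 p [0.4432 0.1573 0.1997] F [-0.8 -1.  -1.4] w 0.178
[[ 0.9596  0.2782 -0.0413]
 [ 0.0392  0.0131  0.9991]
 [ 0.2785 -0.9604  0.0017]]
turn/row [-0.002   0.0008  0.0022]
[-0.0003, 0.0025, -0.0012]
```

View pics/s7c.png

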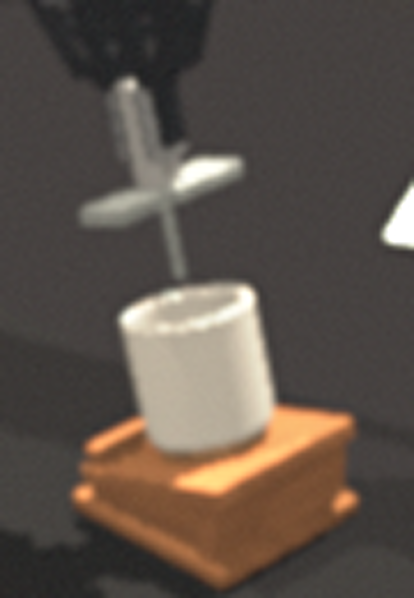

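View pics/w7c.png

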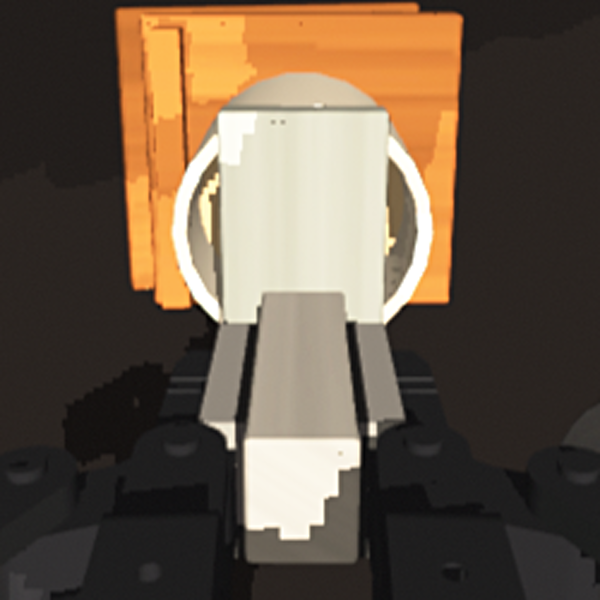

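Run:
```python
from h import *
from scipy.optimize import least_squares
m=dict(np.load('pics/wrist7.npz'));im=cv2.imread('pics/wrist7.png');mn=im.min(2).astype(float)
pts=[]
for y in range(202,282):
    row=mn[y]
    L=row[262:292];k=np.where(L>175)[0]
    if len(k): 
        j=262+k[0];f=(175-row[j-1])/(row[j]-row[j-1]);pts.append((j-1+f,y))
    Rr=row[362:388];k=np.where(Rr>175)[0]
    if len(k):
        j=362+k[-1];f=(row[j]-175)/(row[j]-row[j+1]+1e-9);
        pts.append((j+f,y))
pts=np.array(pts)
s=monitor.sense();R=Ro.from_quat(s['tool_rot'])
def fit(p):
    res=lambda q:(np.linalg.norm(onplane(m,p,q,AX)-q,axis=1)-.036)*1e3
    return least_squares(res,C,loss='soft_l1',f_scale=.3)
r=fit(pts);k=np.abs(r.fun)<.8;r=fit(pts[k])
print(len(pts),k.sum(),pts[k].min(0),pts[k].max(0),r.x.round(4),np.abs(r.fun).mean())
O=s['position']+R.apply(OFF)
print('rim-C in tool of gauge origin', R.inv().apply(r.x-O).round(4),' prior C:',R.inv().apply(C-O).round(4))
# bar far/near end: check gauge centre along tool z, at plane through bar top (8mm above O)
n=-R.as_matrix()[:,1];p0=O+n*.008
q=np.array([(219,110),(387,110)])/2.4+[200,150]-.3
print('far end of bar in tool from O',R.inv().apply(onplane(m,q,p0,n)-O).round(4))
```

```text
156 154 [271.27619048 204.        ] [379.72727273 281.        ] [0.4669 0.1582 0.1171] 0.11748513036689132
rim-C in tool of gauge origin [-0.0001  0.0629 -0.0017]  prior C: [-0.0004  0.0624 -0.0013]
far end of bar in tool from O [[-0.0154 -0.008   0.0447]
 [ 0.0154 -0.008   0.0447]]
```

Call:
play_rows(
  steps=[
    {"ax":0,"ay":0,"az":0,"dx":0,"dy":0.005,"dz":-0.0015,"grip":1},
    {"ax":0,"ay":0,"az":0,"dx":0,"dy":0.01,"dz":0,"grip":1},
    {"ax":0,"ay":0,"az":0,"dx":0,"dy":0.01,"dz":0,"grip":1},
    {"ax":0,"ay":0,"az":0,"dx":0,"dy":0.008,"dz":0,"grip":1},
    {"ax":0,"ay":0,"az":0,"dx":0,"dy":0.006,"dz":0,"grip":1},
    {"ax":0,"ay":0,"az":0,"dx":0,"dy":0.005,"dz":0,"grip":1},
    {"ax":0,"ay":0,"az":0,"dx":0,"dy":0.004,"dz":0,"grip":1},
    {"ax":0,"ay":0,"az":0,"dx":0,"dy":0.003,"dz":0,"grip":1},
    {"ax":0,"ay":0,"az":0,"dx":0,"dy":0.002,"dz":0,"grip":1},
    {"ax":0,"ay":0,"az":0,"dx":0,"dy":0,"dz":0,"grip":1},
  ],
)

```text
time_s: 10.2
position: [0.4578, 0.1564, 0.148]
tool_rot: [-0.697, -0.113, -0.085, 0.702]
contact_force: [-0.6, 0.2, -2.5]
gripper_width: 0.183
```

```bash
cat > k.py <<'E'
from h import *
s=st();P,R=tcp_for(.0);plan(P,R,1)
Rc=Ro.from_quat(s['tool_rot']);print('F along axis',s['contact_force']@AX, 'F tool',Rc.inv().apply(s['contact_force']).round(2),'M tool',Rc.inv().apply(s['moment']).round(3))
E
python3 k.py
```

```text
t 10.2 p [0.4578 0.1564 0.148 ] F [-0.6  0.2 -2.5] w 0.183
[[ 0.9599  0.2772 -0.0413]
 [ 0.0393  0.0127  0.9991]
 [ 0.2775 -0.9607  0.0013]]
turn/row [-0.0016  0.0009  0.0012]
[-0.0, 0.0088, 0.0003]
F along axis -2.2450630463780366 F tool [-1.31  2.24  0.23] M tool [-0.062 -0.079  0.31 ]
```

Call:
play_rows(
  steps=[
    {"ax":0,"ay":0,"az":0,"dx":0,"dy":0.002,"dz":0,"grip":1},
    {"ax":0,"ay":0,"az":0,"dx":0,"dy":0.002,"dz":0,"grip":1},
    {"ax":0,"ay":0,"az":0,"dx":0,"dy":0.0015,"dz":0,"grip":1},
    {"ax":0,"ay":0,"az":0,"dx":0,"dy":0,"dz":0,"grip":1},
  ],
)

```text
time_s: 10.7
position: [0.4594, 0.1565, 0.1425]
tool_rot: [-0.697, -0.113, -0.085, 0.702]
contact_force: [0.7, -0.6, -0.9]
gripper_width: 0.185
```

```bash
python3 k.py
python3 - <<'E'
from h import *
for n in('wrist','scene'): snap(n,n+'8')
i=cv2.imread('pics/scene8.png');cv2.imwrite('pics/s8c.png',cv2.resize(i[110:240,290:380],None,fx=4.6,fy=4.6,interpolation=cv2.INTER_CUBIC))
E
```

```text
t 10.7 p [0.4594 0.1565 0.1425] F [ 0.7 -0.6 -0.9] w 0.185
[[ 0.9599  0.2771 -0.0413]
 [ 0.0393  0.0127  0.9991]
 [ 0.2774 -0.9607  0.0013]]
turn/row [-0.0016  0.0008  0.0011]
[0.0, 0.0032, 0.0003]
F along axis -1.0307612080484772 F tool [ 0.37  1.03 -0.59] M tool [-0.064 -0.019  0.156]
```

View pics/s8c.png

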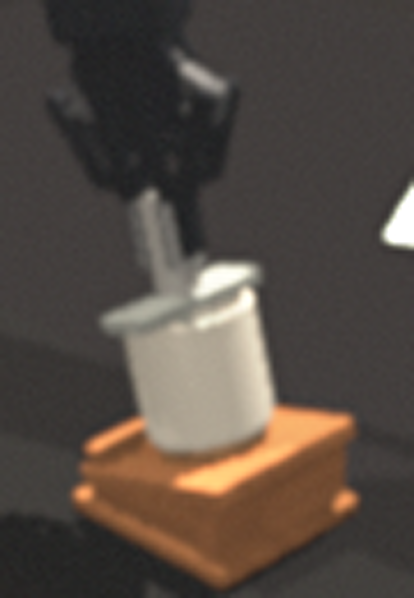

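View pics/wrist8.png

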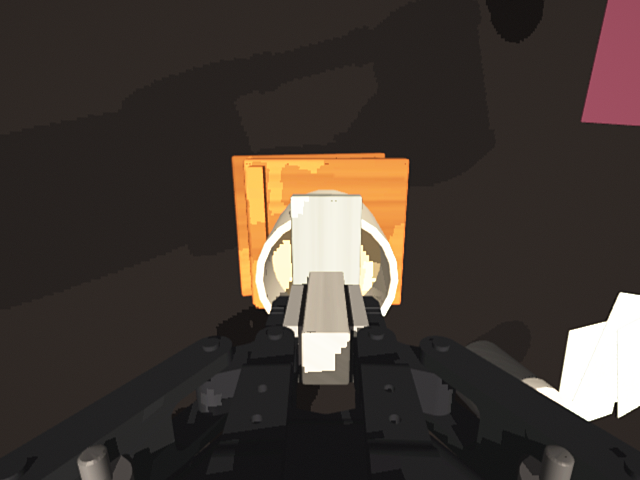

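The crossbar is centred over the cup and still just above the rim. I'll go down in small steps and watch the force.

Call:
play_rows(
  steps=[
    {"ax":0,"ay":0,"az":0,"dx":0,"dy":0.001,"dz":0,"grip":1},
    {"ax":0,"ay":0,"az":0,"dx":0,"dy":0.001,"dz":0,"grip":1},
    {"ax":0,"ay":0,"az":0,"dx":0,"dy":0,"dz":0,"grip":1},
  ],
)

```text
time_s: 11.18
position: [0.4598, 0.1565, 0.1412]
tool_rot: [-0.697, -0.113, -0.085, 0.703]
contact_force: [-1.9, -0.8, 3.0]
gripper_width: 0.182
```

```bash
python3 k.py
```

```text
t 11.18 p [0.4598 0.1565 0.1412] F [-1.9 -0.8  3. ] w 0.182
[[ 0.9599  0.2772 -0.0412]
 [ 0.0392  0.0128  0.9991]
 [ 0.2775 -0.9607  0.0014]]
turn/row [-0.0017  0.0008  0.0012]
[-0.0, 0.0018, 0.0003]
F along axis 3.4256743458228436 F tool [-1.01 -3.43 -0.68] M tool [-0.074 -0.022  0.594]
```

Call:
play_rows(
  steps=[
    {"ax":0,"ay":0,"az":0,"dx":0,"dy":0.001,"dz":0,"grip":1},
    {"ax":0,"ay":0,"az":0,"dx":0,"dy":0,"dz":0,"grip":1},
  ],
)

```text
time_s: 11.42
position: [0.46, 0.1565, 0.1409]
tool_rot: [-0.697, -0.114, -0.085, 0.703]
contact_force: [-7.1, -1.9, 7.3]
gripper_width: 0.177
```

```bash
python3 k.py
```

```text
t 11.43 p [0.46   0.1565 0.1409] F [-7.1 -1.9  7.3] w 0.177
[[ 0.9598  0.2775 -0.0413]
 [ 0.0393  0.0129  0.9991]
 [ 0.2778 -0.9606  0.0015]]
turn/row [-0.0018  0.0009  0.0015]
[-0.0001, 0.0014, 0.0003]
F along axis 8.950016362076097 F tool [-4.83 -8.96 -1.6 ] M tool [-0.188  0.009  0.971]
```

Call:
play_rows(
  steps=[
    {"ax":-0.0015,"ay":0,"az":0.0015,"dx":0.0003,"dy":0.0005,"dz":0,"grip":1},
    {"ax":0,"ay":0,"az":0,"dx":0,"dy":0,"dz":0,"grip":1},
    {"ax":0,"ay":0,"az":0,"dx":0,"dy":0,"dz":0,"grip":1},
  ],
)

```text
time_s: 11.8
position: [0.4601, 0.1566, 0.1407]
tool_rot: [-0.698, -0.113, -0.084, 0.702]
contact_force: [-8.8, -2.1, 8.8]
gripper_width: 0.178
```

```bash
python3 k.py
python3 - <<'E'
from h import *
for n in('wrist','scene'): snap(n,n+'9')
i=cv2.imread('pics/scene9.png');cv2.imwrite('pics/s9c.png',cv2.resize(i[110:240,290:380],None,fx=4.6,fy=4.6,interpolation=cv2.INTER_CUBIC))
i=cv2.imread('pics/wrist9.png');cv2.imwrite('pics/w9c.png',cv2.resize(i[150:400,200:450],None,fx=2.4,fy=2.4,interpolation=cv2.INTER_CUBIC))
E
```

```text
t 11.8 p [0.4601 0.1566 0.1407] F [-8.8 -2.1  8.8] w 0.178
[[ 9.604e-01  2.756e-01 -4.090e-02]
 [ 3.930e-02  1.140e-02  9.992e-01]
 [ 2.759e-01 -9.612e-01  1.000e-04]]
turn/row [-0.0004  0.0009 -0.0005]
[-0.0002, 0.0012, 0.0003]
F along axis 10.93556436518062 F tool [ -6.06 -10.93  -1.76] M tool [-0.211 -0.023  1.321]
```

View pics/s9c.png

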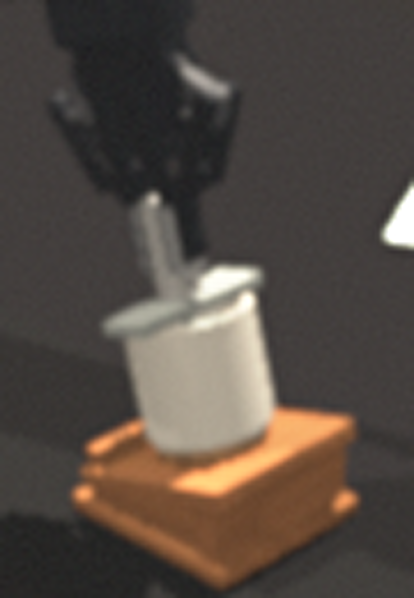

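View pics/w9c.png

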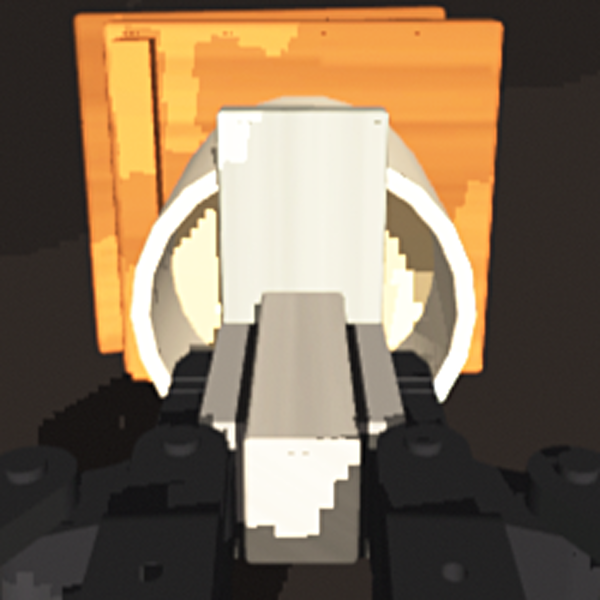

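Call:
play_rows(
  steps=[
    {"ax":0,"ay":0,"az":0,"dx":-0.0007,"dy":0.0008,"dz":-0.0002,"grip":1},
    {"ax":0,"ay":0,"az":0,"dx":0,"dy":0,"dz":0,"grip":1},
    {"ax":0,"ay":0,"az":0,"dx":0,"dy":0,"dz":0,"grip":1},
  ],
)

```text
time_s: 12.28
position: [0.4601, 0.1566, 0.1406]
tool_rot: [-0.698, -0.113, -0.085, 0.702]
contact_force: [-8.7, -0.9, 10.3]
gripper_width: 0.18
```

```bash
python3 k.py
```

```text
t 12.28 p [0.4601 0.1566 0.1406] F [-8.7 -0.9 10.3] w 0.18
[[ 9.599e-01  2.772e-01 -4.100e-02]
 [ 3.920e-02  1.200e-02  9.992e-01]
 [ 2.775e-01 -9.607e-01  7.000e-04]]
turn/row [-0.0009  0.0008  0.0012]
[-0.0002, 0.0011, 0.0003]
F along axis 12.351907235537013 F tool [ -5.52 -12.36  -0.55] M tool [-0.145 -0.036  1.195]
```

Call:
play_rows(
  steps=[
    {"ax":0,"ay":0,"az":0,"dx":-0.0004,"dy":0.0003,"dz":0,"grip":1},
    {"ax":0,"ay":0,"az":0,"dx":0,"dy":0,"dz":0,"grip":1},
    {"ax":0,"ay":0,"az":0,"dx":0,"dy":0,"dz":0,"grip":1},
    {"ax":0,"ay":0,"az":0,"dx":0,"dy":0,"dz":0,"grip":1},
    {"ax":0,"ay":0,"az":0,"dx":0,"dy":0,"dz":0,"grip":1},
    {"ax":0,"ay":0,"az":0,"dx":0,"dy":0,"dz":0,"grip":1},
    {"ax":0,"ay":0,"az":0,"dx":0,"dy":0,"dz":0,"grip":1},
    {"ax":0,"ay":0,"az":0,"dx":0,"dy":0,"dz":0,"grip":1},
    {"ax":0,"ay":0,"az":0,"dx":0,"dy":0,"dz":0,"grip":1},
    {"ax":0,"ay":0,"az":0,"dx":0,"dy":0,"dz":0,"grip":1},
  ],
)

```text
time_s: 13.52
position: [0.4601, 0.1565, 0.1405]
tool_rot: [-0.698, -0.114, -0.085, 0.702]
contact_force: [-7.2, -1.1, 11.0]
gripper_width: 0.178
```

```bash
python3 k.py
```

```text
t 13.53 p [0.4601 0.1565 0.1405] F [-7.2 -1.1 11. ] w 0.178
[[ 9.597e-01  2.780e-01 -4.100e-02]
 [ 3.920e-02  1.210e-02  9.992e-01]
 [ 2.783e-01 -9.605e-01  7.000e-04]]
turn/row [-0.001   0.0008  0.002 ]
[-0.0001, 0.001, 0.0003]
F along axis 12.56492478826243 F tool [ -3.88 -12.57  -0.81] M tool [-0.156 -0.013  1.184]
```

```bash
python3 -c "
import numpy as np
D=np.array([(-4.83,-8.96,.971),(-6.06,-10.93,1.321),(-5.52,-12.36,1.195),(-3.88,-12.57,1.184),(-1.01,-3.43,.594),(.37,1.03,.156),(-1.31,2.24,.31)])
A=np.c_[np.ones(7),-D[:,0],D[:,1]];print(np.linalg.lstsq(A,D[:,2],rcond=None)[0])
for L in(.15,.2):print(L,np.linalg.lstsq(A[:,[0,2]],D[:,2]-L*A[:,1],rcond=None)[0])"
```

```text
[ 0.29315906  0.07174924 -0.04631355]
0.15 [ 0.22210052 -0.01868155]
0.2 [ 0.17669615 -0.0010255 ]
```

Call:
play_rows(
  steps=[
    {"ax":0,"ay":0,"az":0.004,"dx":0,"dy":0,"dz":0,"grip":1},
    {"ax":0,"ay":0,"az":0,"dx":0,"dy":0,"dz":0,"grip":1},
    {"ax":0,"ay":0,"az":0,"dx":0,"dy":0,"dz":0,"grip":1},
  ],
)

```text
time_s: 13.9
position: [0.4602, 0.1565, 0.1406]
tool_rot: [-0.698, -0.112, -0.084, 0.702]
contact_force: [-8.0, -0.8, 12.3]
gripper_width: 0.178
```

```bash
python3 k.py
```

```text
t 13.9 p [0.4602 0.1565 0.1406] F [-8.  -0.8 12.3] w 0.178
[[ 9.607e-01  2.744e-01 -4.100e-02]
 [ 3.920e-02  1.190e-02  9.992e-01]
 [ 2.747e-01 -9.615e-01  7.000e-04]]
turn/row [-0.0009  0.0007 -0.0018]
[-0.0002, 0.001, 0.0003]
F along axis 13.982240770196249 F tool [ -4.31 -13.98  -0.42] M tool [-0.149  0.014  1.008]
```

Call:
play_rows(
  steps=[
    {"ax":0,"ay":0,"az":0.001,"dx":-0.0002,"dy":0,"dz":0,"grip":1},
    {"ax":0,"ay":0,"az":0,"dx":0,"dy":0,"dz":0,"grip":1},
    {"ax":0,"ay":0,"az":0,"dx":0,"dy":0,"dz":0,"grip":1},
    {"ax":0,"ay":0,"az":0,"dx":0,"dy":0,"dz":0,"grip":1},
    {"ax":0,"ay":0,"az":0,"dx":0,"dy":0,"dz":0,"grip":1},
    {"ax":0,"ay":0,"az":0,"dx":0,"dy":0,"dz":0,"grip":1},
    {"ax":0,"ay":0,"az":0,"dx":0,"dy":0,"dz":0,"grip":1},
    {"ax":0,"ay":0,"az":0,"dx":0,"dy":0,"dz":0,"grip":1},
    {"ax":0,"ay":0,"az":0,"dx":0,"dy":0,"dz":0,"grip":1},
    {"ax":0,"ay":0,"az":0,"dx":0,"dy":0,"dz":0,"grip":1},
  ],
)

```text
time_s: 15.15
position: [0.4601, 0.1566, 0.1406]
tool_rot: [-0.698, -0.112, -0.084, 0.702]
contact_force: [-6.6, -1.5, 11.4]
gripper_width: 0.177
```

```bash
python3 k.py
```

```text
t 15.15 p [0.4601 0.1566 0.1406] F [-6.6 -1.5 11.4] w 0.177
[[ 9.609e-01  2.740e-01 -4.100e-02]
 [ 3.920e-02  1.200e-02  9.992e-01]
 [ 2.742e-01 -9.617e-01  8.000e-04]]
turn/row [-0.001   0.0007 -0.0022]
[-0.0002, 0.0011, 0.0003]
F along axis 12.82204118597403 F tool [ -3.24 -12.82  -1.25] M tool [-0.105 -0.004  0.933]
```

Call:
play_rows(
  steps=[
    {"ax":0,"ay":0,"az":0,"dx":0,"dy":-0.002,"dz":0,"grip":1},
    {"ax":0,"ay":0,"az":0,"dx":0,"dy":-0.003,"dz":0,"grip":1},
    {"ax":0,"ay":0,"az":0,"dx":0,"dy":-0.005,"dz":0,"grip":1},
    {"ax":0,"ay":0,"az":0,"dx":0,"dy":-0.01,"dz":0,"grip":1},
    {"ax":0,"ay":0,"az":0,"dx":0,"dy":-0.015,"dz":0,"grip":1},
    {"ax":0,"ay":0,"az":0,"dx":0,"dy":-0.02,"dz":0,"grip":1},
    {"ax":0,"ay":0,"az":0,"dx":0,"dy":-0.02,"dz":0,"grip":1},
    {"ax":0,"ay":0,"az":0,"dx":0,"dy":-0.01,"dz":0,"grip":1},
    {"ax":0,"ay":0,"az":0,"dx":0,"dy":0,"dz":0,"grip":1},
    {"ax":0,"ay":0,"az":0,"dx":0,"dy":0,"dz":0,"grip":1},
  ],
)

```text
time_s: 16.4
position: [0.4364, 0.1553, 0.2189]
tool_rot: [-0.699, -0.111, -0.082, 0.702]
contact_force: [-0.7, 0.9, -2.1]
gripper_width: 0.181
```

```bash
python3 k.py
python3 - <<'E'
from h import *
for n in('wrist','scene'): snap(n,n+'10')
i=cv2.imread('pics/scene10.png');cv2.imwrite('pics/s10c.png',cv2.resize(i[90:240,270:420],None,fx=4,fy=4,interpolation=cv2.INTER_CUBIC))
E
```

```text
t 16.4 p [0.4364 0.1553 0.2189] F [-0.7  0.9 -2.1] w 0.181
[[ 9.621e-01  2.697e-01 -4.090e-02]
 [ 3.950e-02  1.050e-02  9.992e-01]
 [ 2.699e-01 -9.629e-01 -5.000e-04]]
turn/row [ 0.0002  0.001  -0.0067]
[0.0016, 0.0829, 0.0006]
F along axis -1.79841424949566 F tool [-1.16  1.81  0.89] M tool [0.005 0.018 0.253]
```

View pics/s10c.png

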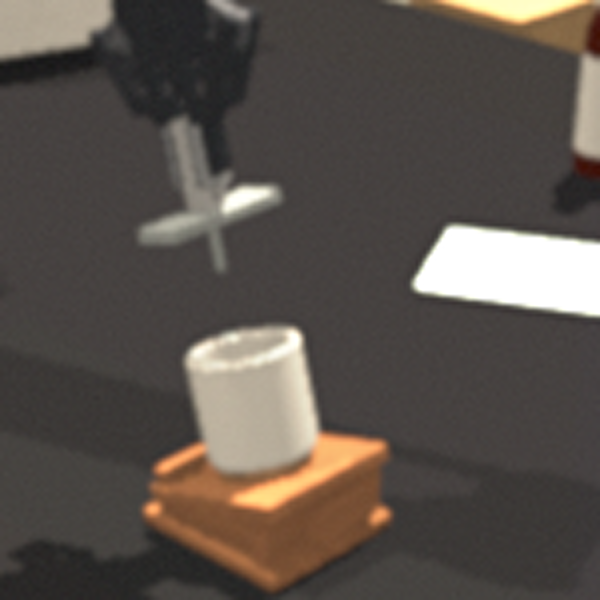

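View pics/wrist10.png

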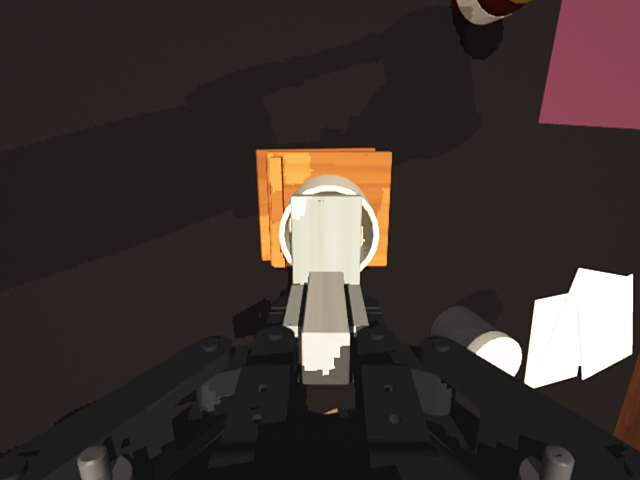

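```bash
python3 -c "
from h import *
plan([.4924,-.1624,.22],Rt(np.radians(14.7)),10)"
```

```text
turn/row [ 0.003  -0.0214  0.0272]
[0.0042, 0.0011, -0.032]
[0.0035, 0.0009, -0.0321]
[0.0029, 0.0007, -0.0321]
[0.0022, 0.0005, -0.0322]
[0.0015, 0.0004, -0.0322]
[0.0008, 0.0002, -0.0322]
[0.0001, 0.0001, -0.0323]
[-0.0006, 0.0, -0.0322]
[-0.0013, -0.0, -0.0322]
[-0.0019, -0.0001, -0.0322]
```

Call:
play_rows(
  steps=[
    {"ax":0.003,"ay":-0.0214,"az":0.0272,"dx":0.0042,"dy":0.001,"dz":-0.032,"grip":1},
    {"ax":0.003,"ay":-0.0214,"az":0.0272,"dx":0.0035,"dy":0.001,"dz":-0.032,"grip":1},
    {"ax":0.003,"ay":-0.0214,"az":0.0272,"dx":0.003,"dy":0.0007,"dz":-0.032,"grip":1},
    {"ax":0.003,"ay":-0.0214,"az":0.0272,"dx":0.0022,"dy":0.0005,"dz":-0.0322,"grip":1},
    {"ax":0.003,"ay":-0.0214,"az":0.0272,"dx":0.0015,"dy":0.0004,"dz":-0.0322,"grip":1},
    {"ax":0.003,"ay":-0.0214,"az":0.0272,"dx":0.0008,"dy":0.0002,"dz":-0.0322,"grip":1},
    {"ax":0.003,"ay":-0.0214,"az":0.0272,"dx":0,"dy":0,"dz":-0.0323,"grip":1},
    {"ax":0.003,"ay":-0.0214,"az":0.0272,"dx":-0.0006,"dy":0,"dz":-0.0322,"grip":1},
    {"ax":0.003,"ay":-0.0214,"az":0.0272,"dx":-0.0013,"dy":0,"dz":-0.0322,"grip":1},
    {"ax":0.003,"ay":-0.0214,"az":0.0272,"dx":-0.002,"dy":0,"dz":-0.0322,"grip":1},
  ],
)

```text
time_s: 17.75
position: [0.4925, -0.1633, 0.22]
tool_rot: [-0.701, -0.09, 0.091, 0.702]
contact_force: [-0.6, 0.1, -0.8]
gripper_width: 0.177
```

Call:
play_rows(
  steps=[
    {"ax":0,"ay":0,"az":0,"dx":0,"dy":0,"dz":0,"grip":1},
    {"ax":0,"ay":0,"az":0,"dx":0,"dy":0,"dz":0,"grip":1},
    {"ax":0,"ay":0,"az":0,"dx":0,"dy":0,"dz":0,"grip":1},
  ],
)

```text
time_s: 18.12
position: [0.4924, -0.1613, 0.2209]
tool_rot: [-0.701, -0.091, 0.09, 0.701]
contact_force: [-0.1, 0.2, -1.0]
gripper_width: 0.177
```

Run:
```python
from h import *
st();plan([.4924,-.1624,.13],Rt(np.radians(14.7)),1)
for n in('wrist','scene'): snap(n,n+'11')
i=cv2.imread('pics/scene11.png');cv2.imwrite('pics/s11c.png',cv2.resize(i[170:300,180:290],None,fx=4.5,fy=4.5,interpolation=cv2.INTER_CUBIC))
```

```text
t 18.12 p [ 0.4924 -0.1613  0.2209] F [-0.1  0.2 -1. ] w 0.177
[[ 9.671e-01  1.600e-03 -2.543e-01]
 [ 2.543e-01  7.000e-04  9.671e-01]
 [ 1.700e-03 -1.000e+00  2.000e-04]]
turn/row [-0.0002  0.0005  0.0017]
[-0.0004, 0.0909, -0.001]
```

View pics/wrist11.png

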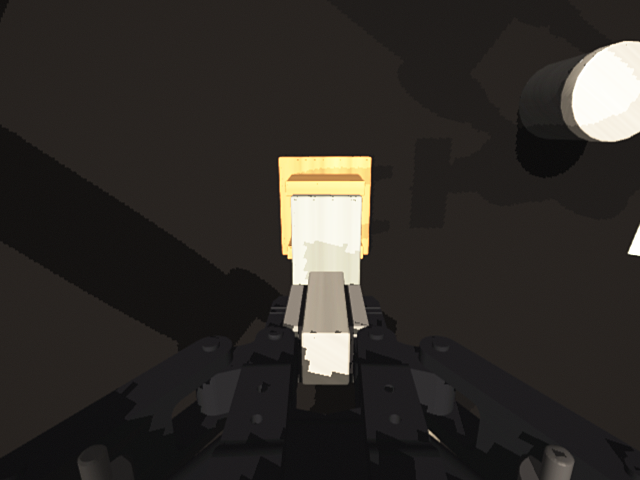

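View pics/s11c.png

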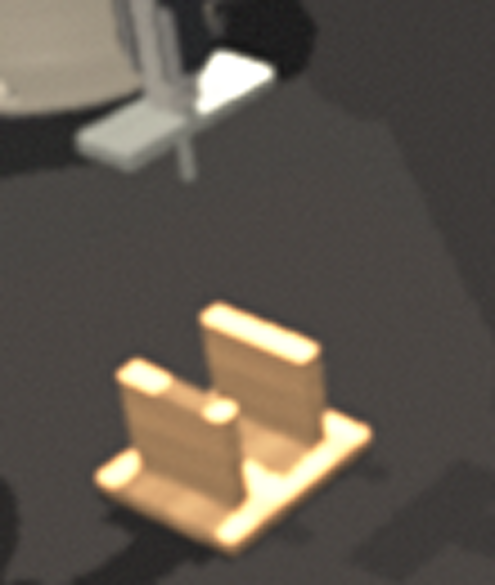

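Run:
```python
from h import *
m=dict(np.load('pics/wrist11.npz'));s=monitor.sense();R=Ro.from_quat(s['tool_rot'])
g=onz(m,[(278.5,156.5),(371.5,156.5)],.01);print(g.round(4),'far edge mid in tool',R.inv().apply(g.mean(0)-s['position']).round(4))
g=onz(m,[(288,182),(363,181)],.066);print('rail outer edge',R.inv().apply(g.mean(0)-s['position']).round(4))
```

```text
[[ 0.4365 -0.1241  0.01  ]
 [ 0.5229 -0.1015  0.01  ]] far edge mid in tool [-0.0003  0.2111  0.0503]
rail outer edge [1.000e-04 1.552e-01 3.380e-02]
```

Call:
play_rows(
  steps=[
    {"ax":0,"ay":0,"az":0.0015,"dx":0,"dy":0.02,"dz":-0.001,"grip":1},
    {"ax":0,"ay":0,"az":0,"dx":0,"dy":0.03,"dz":0,"grip":1},
    {"ax":0,"ay":0,"az":0,"dx":0,"dy":0.03,"dz":0,"grip":1},
    {"ax":0,"ay":0,"az":0,"dx":0,"dy":0.02,"dz":0,"grip":1},
    {"ax":0,"ay":0,"az":0,"dx":0,"dy":0.015,"dz":0,"grip":1},
    {"ax":0,"ay":0,"az":0,"dx":0,"dy":0.008,"dz":0,"grip":1},
    {"ax":0,"ay":0,"az":0,"dx":0,"dy":0.004,"dz":0,"grip":1},
    {"ax":0,"ay":0,"az":0,"dx":0,"dy":0,"dz":0,"grip":1},
    {"ax":0,"ay":0,"az":0,"dx":0,"dy":0,"dz":0,"grip":1},
  ],
)

```text
time_s: 19.35
position: [0.4932, -0.1633, 0.0948]
tool_rot: [0.702, 0.091, -0.09, -0.701]
contact_force: [0.3, -0.1, -2.1]
gripper_width: 0.181
```

Run:
```python
from h import *
st();snap('scene','scene12')
i=cv2.imread('pics/scene12.png');cv2.imwrite('pics/s12c.png',cv2.resize(i[190:300,180:290],None,fx=5,fy=5,interpolation=cv2.INTER_CUBIC))
```

```text
t 19.35 p [ 0.4932 -0.1633  0.0948] F [ 0.3 -0.1 -2.1] w 0.181
[[ 9.673e-01  1.200e-03 -2.535e-01]
 [ 2.535e-01 -4.000e-04  9.673e-01]
 [ 1.000e-03 -1.000e+00 -7.000e-04]]
```

View pics/s12c.png

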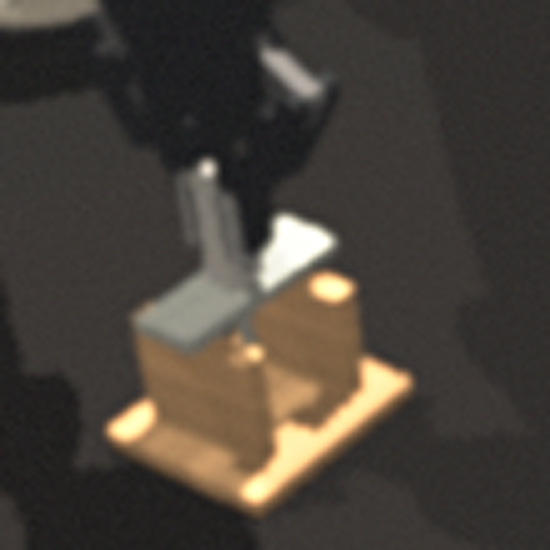

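The crossbar sits over both rails with a few mm to go and the probe hangs between them. I'll go down slowly to contact.

Call:
play_rows(
  steps=[
    {"ax":0,"ay":0,"az":0,"dx":0,"dy":0.002,"dz":0,"grip":1},
    {"ax":0,"ay":0,"az":0,"dx":0,"dy":0.002,"dz":0,"grip":1},
    {"ax":0,"ay":0,"az":0,"dx":0,"dy":0.001,"dz":0,"grip":1},
    {"ax":0,"ay":0,"az":0,"dx":0,"dy":0,"dz":0,"grip":1},
  ],
)

```text
time_s: 19.9
position: [0.4927, -0.1631, 0.0889]
tool_rot: [-0.701, -0.09, 0.09, 0.701]
contact_force: [-0.8, 0.7, -1.5]
gripper_width: 0.18
```

Call:
play_rows(
  steps=[
    {"ax":0,"ay":0,"az":0,"dx":0,"dy":0.001,"dz":0,"grip":1},
    {"ax":0,"ay":0,"az":0,"dx":0,"dy":0,"dz":0,"grip":1},
  ],
)

```text
time_s: 20.15
position: [0.4928, -0.1631, 0.0889]
tool_rot: [0.701, 0.09, -0.09, -0.701]
contact_force: [-3.1, 0.3, 5.5]
gripper_width: 0.182
```

Call:
play_rows(
  steps=[
    {"ax":0,"ay":0,"az":0,"dx":0,"dy":-0.0005,"dz":0,"grip":1},
    {"ax":0,"ay":0,"az":0,"dx":0,"dy":0,"dz":0,"grip":0.5},
    {"ax":0,"ay":0,"az":0,"dx":0,"dy":0,"dz":0,"grip":0.3},
    {"ax":0,"ay":0,"az":0,"dx":0,"dy":0,"dz":0,"grip":0},
    {"ax":0,"ay":0,"az":0,"dx":0,"dy":0,"dz":0,"grip":-0.5},
    {"ax":0,"ay":0,"az":0,"dx":0,"dy":0,"dz":0,"grip":-1},
    {"ax":0,"ay":0,"az":0,"dx":0,"dy":0,"dz":0,"grip":-1},
    {"ax":0,"ay":0,"az":0,"dx":0,"dy":0,"dz":0,"grip":-1},
  ],
)

```text
time_s: 21.15
position: [0.4927, -0.1631, 0.0884]
tool_rot: [-0.701, -0.09, 0.09, 0.701]
contact_force: [0.4, -0.1, -0.4]
gripper_width: 1.0
```

Run:
```python
from h import *
st();snap('wrist','wrist13')
```

```text
t 21.15 p [ 0.4927 -0.1631  0.0884] F [ 0.4 -0.1 -0.4] w 1.0
[[ 9.673e-01 -2.000e-04 -2.535e-01]
 [ 2.535e-01  0.000e+00  9.673e-01]
 [-2.000e-04 -1.000e+00  1.000e-04]]
```

View pics/wrist13.png

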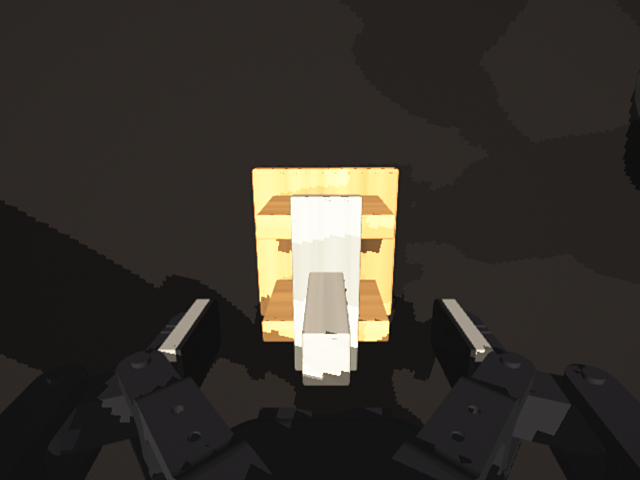

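The gauge stands square in the middle of the rest and the jaws are fully clear of it. Retreating upwards.

Call:
play_rows(
  steps=[
    {"ax":0,"ay":0,"az":0,"dx":0,"dy":-0.02,"dz":0,"grip":-1},
    {"ax":0,"ay":0,"az":0,"dx":0,"dy":-0.04,"dz":0,"grip":-1},
    {"ax":0,"ay":0,"az":0,"dx":0,"dy":-0.05,"dz":0,"grip":-1},
    {"ax":0,"ay":0,"az":0,"dx":0,"dy":-0.05,"dz":0.02,"grip":-1},
    {"ax":0,"ay":0,"az":0,"dx":0,"dy":-0.02,"dz":0.04,"grip":-1},
    {"ax":0,"ay":0,"az":0,"dx":0,"dy":0,"dz":0,"grip":-1},
    {"ax":0,"ay":0,"az":0,"dx":0,"dy":0,"dz":0,"grip":-1},
    {"ax":0,"ay":0,"az":0,"dx":0,"dy":0,"dz":0,"grip":-1},
  ],
)

```text
time_s: 22.2
position: [0.4773, -0.1057, 0.2673]
tool_rot: [-0.701, -0.089, 0.091, 0.702]
contact_force: [-0.4, -0.3, -0.5]
gripper_width: 1.005
```

Run:
```python
from h import *
st()
for n in('scene','top'): snap(n,n+'14')
i=cv2.imread('pics/scene14.png');cv2.imwrite('pics/s14c.png',cv2.resize(i[205:295,185:275],None,fx=6,fy=6,interpolation=cv2.INTER_CUBIC))
```

```text
t 22.2 p [ 0.4773 -0.1057  0.2673] F [-0.4 -0.3 -0.5] w 1.005
[[ 9.676e-01 -2.300e-03 -2.526e-01]
 [ 2.526e-01  4.000e-04  9.676e-01]
 [-2.100e-03 -1.000e+00  1.000e-03]]
```

View pics/s14c.png

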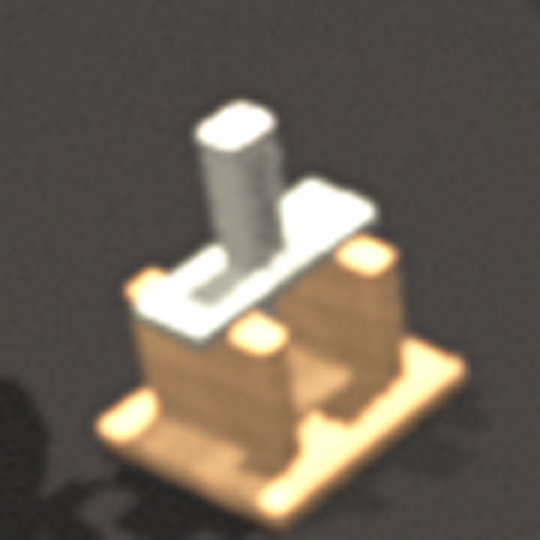

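View pics/scene14.png

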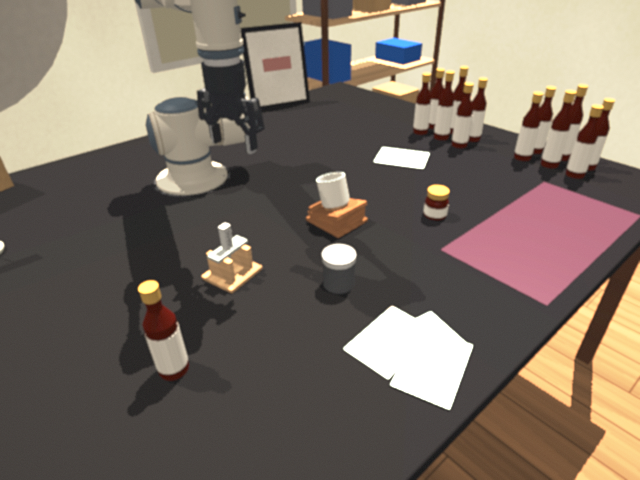

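View pics/top14.png

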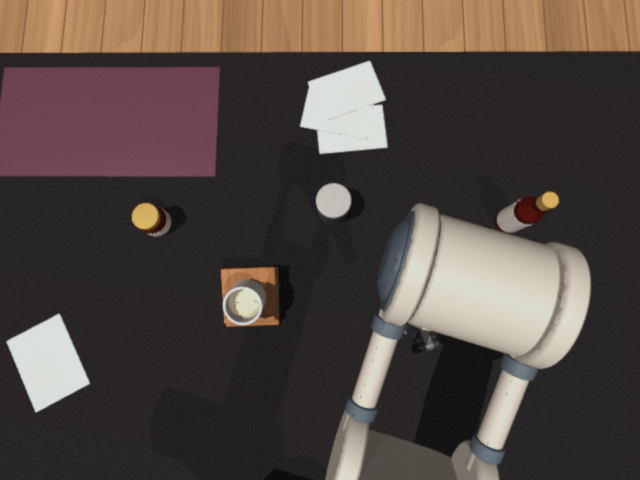

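The gauge is upright across both rails, at about (235,250) in the scene view. The bottle, jar and tin are at the same pixels as at the start. Handing in.

```bash
python3 -c "
from rig import sign_off
print(sign_off())"
```

```text
the job is handed in; nothing more can be done
None
```

I measured the candle and put the gauge back in its rest, finishing at about 22 s of the 54 s allowed. The hand-in gave no verdict.

- **Dip and press:** I lowered the gauge along the cup's axis until the crossbar met the rim. It stayed pressed at about 9–14 N for roughly 3.7 s, longer than the second asked for. During the press the force readings suggested the bar was resting more on one edge. I turned it by about 0.005 rad (0.3°), after which the load looked centred. The moment readings behind that were noisy, and the camera cannot confirm flatness to a fraction of a degree.
- **Side load:** About 3–6 N of sideways force remained during the press.
- **Reading:** After I drew the gauge straight out, the scene view showed the probe shortened from about 44 mm to roughly 31 mm. That puts the wax about 31 mm below the rim, and it is only a picture estimate. Nothing but the wax should have touched the probe.
- **Last checks:** The gauge stands upright and square across both rails, and the last view of the probe, a few mm above the rest, showed it hanging between them. The final pictures don't show the probe clearly enough to re-read it. The bottle, jar and tin are where they started, and the gripper is open and clear of everything.
- **Camera disagreement:** The top camera put the rest about 3 mm off from the wrist camera and gave poor cup heights. I relied on the wrist camera, and contact at both the cup and the rest came within about 1 mm of where it predicted.

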